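# Load and close the blast box

### The arm

A 6-joint arm with a two-finger parallel gripper is mounted at the origin on the work surface. World frame = base frame: x ahead of the robot, y to its left, z up, the work surface at z = 0. Lengths are in m, angles in degrees, forces in N, time in s.
With the tool pointing down it reaches from about 0.4 to 0.825 m from the base axis. Payload 7 kg.
Tool frame: the origin (TCP) lies midway between the tips of the shut fingers; the grasp point (between the pads) lies 19 mm behind it (r.grip_depth is the distance from the TCP to the grasp point, in m); z points along the fingers, y is the line along which they close (so a half turn about z gives the same grasp; the last joint's range is limited). The gripper opens to 88 mm and grips with 3 to 60 N. Pads are 19 mm wide; open, the fingers measure 130 mm over their backs; the gripper's body (78 mm by 193 mm) begins 47 mm behind the grasp point.
Start: joints at [-55.399, 20.546, 0.682, 0, -70.136, -16.507], TCP at [0.21, -0.642, 0.227] pointing down, gripper open.
Joint ranges: [-176.03, 176.03], [-82.01, 121.73], [-58.28, 71.71], [-173.87, 95.51], [-174.79, -0.11], [-173.66, 173.66]. Speed limits (degrees/s): [136.94, 136.94, 172.46, 180, 180, 180].

### API

Orientations are given as [roll, pitch, yaw] about the fixed x, y, z axes, in that order (R = Rz(yaw) Ry(pitch) Rx(roll)).
In Python, from plant import r, capture, close_job, search_frame, outline_of gives the robot as it stands.
- The arm moves only by the shell command python3 -m creep 'ROWS' [FORCE]. ROWS is JSON, a list of rows, each a list of 7 numbers: the finger opening in mm, from 0 to 87.6, then the shift along the world's x, y, z in units of 25 mm (1.0 is 25 mm), then the turn, a rotation vector about the world's x, y, z in degrees. In form: [[hand, x, y, z, ax, ay, az], ...]. A call has 1 to 8 rows; each row shifts and turns the commanded pose from where the row before left it; what a row does not reach is not made up. A row lasts 1/12 s, in which the tool goes at most 41.7 mm and 7.16 degrees, less where a joint would pass 70% of its speed; a pose out of reach is approached as far as the arm can. A call is refused whole if a number of a shift passes 1 or a number of a turn 7.16, either way. A call with a gripper value outside its range is refused whole. The fingers move at their own pace and stop on an object; FORCE is the grip in N (left out, the last holds). Time passes only in rows, so rows that do not move let the fingers close. It gives the time, the measured TCP pose, the force, the opening and the grip force at its end, in the units of the state.
- r.get_state(): the state, without advancing time (a new reading comes with each control period).
- capture(name): name is "scene" or "top" or "wrist"; returns a dict with "frame" (384x512x3 uint8, red, green, blue), "K" (3x3 intrinsics, pixels), "k1" (the pictures are not rectified: a ray, as slopes to the right and down, at radius r is drawn at 1 + k1 r^2 times it, then the intrinsics apply), "origin" and "rotation" of the camera in the world. Camera axes: x right, y down, z forward; pixel columns grow to the right and rows downward; lengths in m; the calibration is good to about 2 mm. A picture is of the moment at which its call begins. There is no depth.
- close_job(): hands the job in; it is judged then, once.
Trained networks look in a picture, given as the dict that the camera call returned (one of the last four; its "shot" number tells which), for a name from the list of things; names that differ only in an ending like _2 or _b are one class to them, and where a whole thing is asked for, a point or a joint stands for the part that bears it (a point fixed in the world has none). Each returns a list of dicts, best first, with "conf" (0 to 1); they miss things now and then, are a little off and sometimes report something else, mostly with a low value. They report only what shows in the picture. A call takes as long as a camera call. They do not tell look-alikes from the thing itself.
- search_frame(picture, target): "bbox" ([left, top, right, bottom] in pixels, round what is visible of it).
- outline_of(picture, target): "region" (384x512 bool, what is visible of it) and "bbox" ([left, top, right, bottom] in pixels, round what is visible of it).
The state is a dict: "time_s": time; "joints": joint angles; "qd": joint speeds; "joint_torque": joint torques, N m; "tcp_pos": TCP position; "eef_rot": TCP orientation; "contact_force": force on the tool from outside, world axes, zero at the start; "moment": the same for the moment, N m; "gripper_width": finger opening in m; "gripper_force": force on a finger pad.
Only numpy, scipy, OpenCV 4.12 (cv2) and the standard library are available. Lean on these libraries where they do the work, as an engineer would, in place of code of your own. Each camera call takes 0.05 s, during which the arm holds its last target. There are 200 camera calls.

### The job

Reach in under the half-open lid of the blast box and stand the small brass ferrule upright, foot down, on the round rubber pad inside. Then shut the lid, and turn the latch handle its quarter turn until it is fully home, so that the latch draws the lid down flat on its springy seal. Leave the bench's other loose things where they are.

Things in the scene. Friction and masses are not known exactly. Their poses are not given: they have to be found in the camera images.
- ferrule: Small turned brass piece, 60 mm tall, standing on its wider foot: foot diameter 40 mm and 12 mm tall, straight stem diameter 31 mm from 16 to 53 mm, top bead diameter 35 mm from 55 to 60 mm. Weighs about 0.18 kg. Origin: centre of its underside; z up.
- blast_box: Grey steel box fixed to the bench, outside 220 mm (its x) by 240 (y) by 88 tall, walls and floor 5 mm, open on top under the lid. Origin: centre of its underside. Front (robot side) is -x; lid hinged on the +x rim; latch post (22 mm diameter) stands 45 mm clear of the +y wall. A black rubber seal strip along y just inside the front wall stands 6 mm above the rim and yields under about 15 N.
- pad: Round black rubber pad on the floor of the box, diameter 76 mm, 12 mm thick, fixed. Origin: centre of its underside (it stands on the box's inner floor); z up.
- lid (a joint): Lid angle, rad: 0 = flat shut, 1.1 = open as far as it goes, leaning over the box. Stiff hinge: it stays where it is left; 4 to 5 N at the handle moves it. The seal holds it up about 6 mm at the front (about 0.03 rad) until the latch draws it down. The lid is a steel plate 220 by 240 by 8 mm.
- lid_hinge (a point): Middle of the lid's hinge axis, at the box's +x rim, 88 mm above the bench; the axis runs along the box's y.
- lid_handle (a point): Middle of the lid's handle: a round steel bar 10 mm in diameter and 110 mm long along the box's y, held 45 mm clear of the lid's free edge by a leg at each end, 265 mm from the hinge and in the lid's plane. The fingers fit round it between the legs. With the lid shut it is 92 mm above the bench.
- latch (a joint): Latch angle, rad: 0 = closed, handle along the box's side pointing to box +x, the latch's short steel finger over the lid's side tongue; 1.57 = open, handle straight out to box +y. Stops at both ends; grows anticlockwise from above. A ramp under the finger pulls the tongue down in the last part of the turn (5 N more at the handle); it catches only if the lid is down on its seal.
- latch_pivot (a point): On the latch's vertical turning axis, 103 mm above the bench.
- latch_grip (a point): Point in the middle of the latch's black handle, 85 mm from the turning axis, 112 mm above the bench. The handle is an 18 mm tall, 16 mm thick bar; its black part reaches from 54 to 110 mm from the axis.
- bell_flare: Bystander: large brass bell flare standing mouth down, 110 mm tall, mouth diameter 90 mm. Origin: centre of its underside.
- collar: Bystander: flat brass ring lying down, 56 mm outside, 40 mm inside, 14 mm tall. Origin: centre of its underside.
- hammer: Bystander: hammer lying on the bench on the robot's right, wooden handle.
- polish: Bystander: grey plastic bottle, 60 mm diameter, 150 mm tall. Origin: centre of its underside.
- driver: Bystander: screwdriver lying on the bench on the robot's left.
- mandrel: Bystander: dark steel tapered mandrel standing beyond the box on a foot of 60 mm diameter, 160 mm tall. Origin: centre of its underside.
Things that resemble listed ones, but are neither listed nor needed, are in the scene too. Leave any blue look-alike of the ferrule alone. Of the things that look like the pad, take the one that is farthest to the robot's left at the start.

How it is judged (in metres and radians):
On the way, in this order (a step that is already met when the one before it is completed fails the run):
1. the ferrule stands upright on the pad in the box, let go, with the lid still open (horizontal distance between ferrule and pad below 0.02 m and z of ferrule in the frame of pad between 0.008 and 0.016 m and angle between ferrule's own z axis and vertical below 0.1 rad and contact force between the fingers and ferrule below 0.1 N and value of joint lid above 0.4 rad), for 0.2 s.
2. the lid is down on its seal while the latch is still open (value of joint lid below 0.045 rad and value of joint latch above 0.6 rad), for 0.1 s.
At the end, for the whole second after the job is handed in: Latch within 0.1 rad of its closed stop, holding the lid within 0.014 rad of flat; inside, the ferrule stands at rest, foot down, upright within 0.1 rad, on the pad, its axis within 20 mm of the pad's centre; the six bystanders within 30 mm of where they were (value of joint latch below 0.1 rad and value of joint lid below 0.014 rad and horizontal distance between ferrule and pad below 0.02 m and z of ferrule in the frame of pad between 0.008 and 0.016 m and angle between ferrule's own z axis and vertical below 0.1 rad and linear speed of ferrule below 0.02 m/s and distance of each of bell_flare, collar, hammer, polish, driver, mandrel from where it was at the start of the episode below 0.03 m); the robot touches nothing.
It also fails if it takes over 72 s, if anything falls off the work surface, if the arm or the gripper's body presses on something with over 40 N, if the wrist force passes 120 N, or if a joint passes its speed limit or range.

## Working session

There is one attempt and no reset: what is moved stays moved. The work goes in short steps, Python scripts to look and compute and a shell command to move; the robot and the scene stay as the last step left them, time stands still between calls to the robot, and variables do not carry over. Pictures are saved under pics/ and viewed, at most 10 in all, crops included, and the job is handed in when it is done.

```bash
ls; mkdir -p pics; cat > h.py <<'E'
import numpy as np, cv2
from plant import r, capture, close_job, search_frame, outline_of
def ray(c,u,v):
    K=np.array(c["K"]);x=(u-K[0,2])/K[0,0];y=(v-K[1,2])/K[1,1]
    rd=np.hypot(x,y);q=rd
    for _ in range(30): q=rd/(1+c["k1"]*q*q)
    s=q/rd if rd>0 else 1
    return np.array(c["origin"]),np.array(c["rotation"])@np.array([x*s,y*s,1])
def at_z(c,u,v,z):
    o,d=ray(c,u,v); return o+d*(z-o[2])/d[2]
def proj(c,P):
    p=np.array(c["rotation"]).T@(np.array(P)-np.array(c["origin"]));x,y=p[0]/p[2],p[1]/p[2]
    s=1+c["k1"]*(x*x+y*y);K=np.array(c["K"]);return np.array([K[0,0]*x*s+K[0,2],K[1,1]*y*s+K[1,2]])
def save(c,n): cv2.imwrite("pics/"+n,cv2.cvtColor(c["frame"],cv2.COLOR_RGB2BGR))
E
python3 - <<'E'
from h import *
a=capture("scene");b=capture("top");
im=np.vstack([a["frame"],b["frame"]])
cv2.imwrite("pics/a.png",cv2.cvtColor(cv2.resize(im,(400*1,600)) if 0 else a["frame"],cv2.COLOR_RGB2BGR)); save(b,"b.png")
for n in ["ferrule","blast_box","pad","lid","lid_handle","latch","latch_grip","bell_flare","collar","hammer","polish","driver","mandrel"]:
    for k,c in (("scene",a),("top",b)):
        print(n,k,[(np.round(d["bbox"]).astype(int).tolist(),round(d["conf"],2)) for d in search_frame(c,n)[:4]])
for c in (a,b): print(c["origin"],np.round(c["rotation"],3).tolist(),c["k1"])
E
```

```text
pics
ferrule scene [([159, 244, 169, 268], 0.6)]
ferrule top [([357, 183, 376, 200], 0.73), ([340, 210, 355, 224], 0.53), ([150, 115, 286, 202], 0.23)]
blast_box scene [([243, 121, 353, 267], 0.77)]
blast_box top [([148, 116, 290, 206], 0.89), ([178, 117, 276, 156], 0.32)]
pad scene [([281, 217, 304, 238], 0.92), ([206, 198, 234, 220], 0.59)]
pad top [([231, 150, 252, 178], 0.9)]
lid scene [([278, 122, 351, 248], 0.72)]
lid top [([182, 118, 278, 156], 0.97)]
lid_handle scene [([281, 122, 354, 246], 0.67), ([288, 125, 301, 144], 0.67)]
lid_handle top [([182, 116, 278, 159], 0.94), ([149, 114, 287, 203], 0.5)]
latch scene []
latch top [([351, 131, 378, 157], 0.67), ([154, 174, 198, 195], 0.66)]
latch_grip scene []
latch_grip top [([147, 175, 193, 192], 0.79)]
bell_flare scene [([192, 300, 225, 350], 0.55)]
bell_flare top [([353, 130, 378, 156], 0.94), ([96, 144, 124, 170], 0.18)]
collar scene [([162, 212, 180, 232], 0.45), ([238, 121, 352, 269], 0.44), ([281, 215, 305, 238], 0.41)]
collar top [([303, 242, 323, 257], 0.65)]
hammer scene [([76, 299, 170, 373], 0.85)]
hammer top [([390, 154, 420, 230], 0.63)]
polish scene [([364, 128, 390, 173], 0.76)]
polish top [([100, 145, 121, 169], 0.74), ([316, 116, 332, 145], 0.32), ([149, 116, 287, 206], 0.24)]
driver scene [([367, 127, 389, 175], 0.3)]
driver top [([114, 218, 152, 272], 0.72), ([148, 177, 195, 194], 0.34), ([177, 118, 277, 157], 0.19)]
mandrel scene [([246, 256, 269, 316], 0.78)]
mandrel top [([315, 116, 331, 143], 0.57)]
[ 1.21488797 -0.81940439  0.99515595] [-130.786, -1.19, 41.604] 0.0008192072788288457
[ 0.36035129 -0.02951463  1.44758924] [-171.942, 0.568, -90.381] -0.14029056527508058
```

```bash
sed -i 's/^def ray/from scipy.spatial.transform import Rotation as Ro\ndef RM(c): return Ro.from_euler("xyz",c["rotation"],degrees=True).as_matrix()\ndef ray/; s/np.array(c\["rotation"\])/RM(c)/g' h.py; cat >> h.py <<'E'
E
python3 - <<'E'
import cv2
a=cv2.imread("pics/a.png");b=cv2.imread("pics/b.png")
a=cv2.resize(a[110:384,60:410],None,fx=1.14,fy=1.14);b=cv2.resize(b[100:290,80:440],(400,211))
cv2.imwrite("pics/a2.png",cv2.resize(cv2.imread("pics/a.png")[110:384,60:410],(760,595)));cv2.imwrite("pics/b2.png",cv2.resize(cv2.imread("pics/b.png")[100:290,80:440],(800,422)))
E
```

```text
(no output)
```

View pics/a2.png

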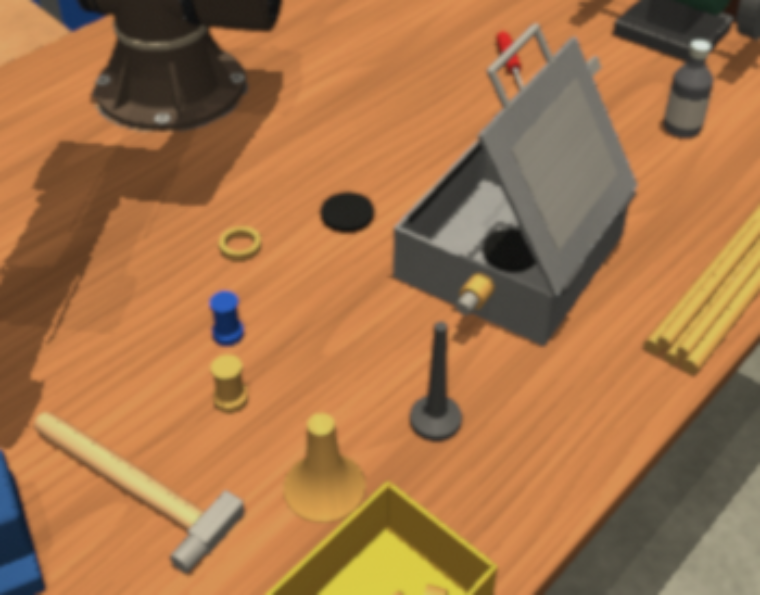

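View pics/b2.png

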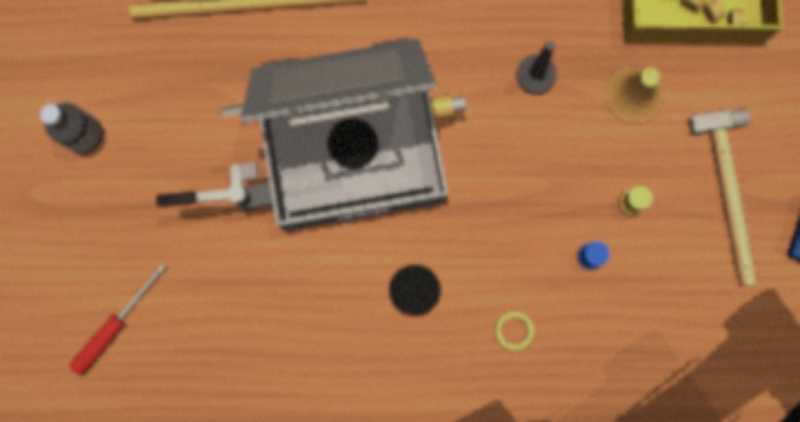

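Brass ferrule: scene (165,286), top (366,190); the blue look-alike is at scene (165,256), top (347,215), so I leave it. There are two pads: in the box at top (238,165) and on the bench at (267,230). The one in the box is farther left, so I choose it. Next I measure them and check the choice in a close crop.

```bash
python3 - <<'E'
from h import *
b=capture("top");a=capture("scene")
S=lambda x,y:(x*360/800+80,y*190/422+100)
for n,z in [("ferrule",.03),("pad",.017),("latch_grip",.112),("bell_flare",.03),("collar",.01),("mandrel",0.05)]:
    for d in outline_of(b,n)[:3]:
        m=d["region"];vv,uu=np.nonzero(m);print(n,round(d["conf"],2),np.round([uu.mean(),vv.mean()],1),d["bbox"],np.round(at_z(b,uu.mean(),vv.mean(),z),4))
for d in search_frame(a,"ferrule")+outline_of(a,"lid_handle"): print(d["bbox"],d["conf"])
print("rimcorners",[np.round(at_z(b,*S(*p),.088),4).tolist() for p in [(281,225),(445,202)]])
print("ferrule top",at_z(b,*S(641,197),.06), at_z(a,60+228*350/760,110+365*274/595,.06),at_z(a,60+228*350/760,110+400*274/595,.006))
# crops: top box
x=cv2.resize(b["frame"][105:225,135:300],None,fx=4.8,fy=4.8,interpolation=cv2.INTER_CUBIC)
cv2.imwrite("pics/c.png",x[:,:,::-1])
y=cv2.resize(a["frame"][115:275,235:360],None,fx=3.7,fy=3.7,interpolation=cv2.INTER_CUBIC)
cv2.imwrite("pics/d.png",y[:,:,::-1])
E
```

```text
ferrule 0.58 [365.3 189.7] [356.1, 185.1, 374.3, 197.3] [ 0.5474 -0.3502  0.03  ]
pad 0.84 [266.4 230.2] [250.8, 218.4, 278.6, 244.8] [ 0.4217 -0.0313  0.017 ]
pad 0.82 [238.3 164.3] [231.2, 151.4, 250.6, 174.6] [0.636  0.0584 0.017 ]
pad 0.52 [364.9 141.7] [351.7, 130.2, 380.6, 155.7] [ 0.7086 -0.3586  0.017 ]
latch_grip 0.64 [176.5 184.9] [147.8, 174.3, 195.2, 193.0] [0.5558 0.2404 0.112 ]
collar 0.53 [310.9 248.8] [303.2, 241.0, 323.8, 256.0] [ 0.3613 -0.1728  0.01  ]
collar 0.53 [232.5 161.1] [151.9, 116.2, 288.6, 205.5] [0.648  0.0777 0.01  ]
collar 0.48 [230.6 137.6] [178.0, 118.0, 278.1, 156.5] [0.7272 0.0843 0.01  ]
mandrel 0.58 [321.8 131.4] [314.3, 116.2, 331.3, 145.5] [ 0.7354 -0.2123  0.05  ]
[157.4, 244.8, 172.6, 269.7] 0.89
[157.0, 274.5, 173.1, 302.5] 0.61
rimcorners [[0.5079, 0.1516, 0.088], [0.5381, -0.0747, 0.088]]
ferrule top [ 0.54656978 -0.35352618  0.06      ] [ 0.54812406 -0.35015775  0.06      ] [ 0.54918591 -0.3575079   0.006     ]
```

View pics/c.png

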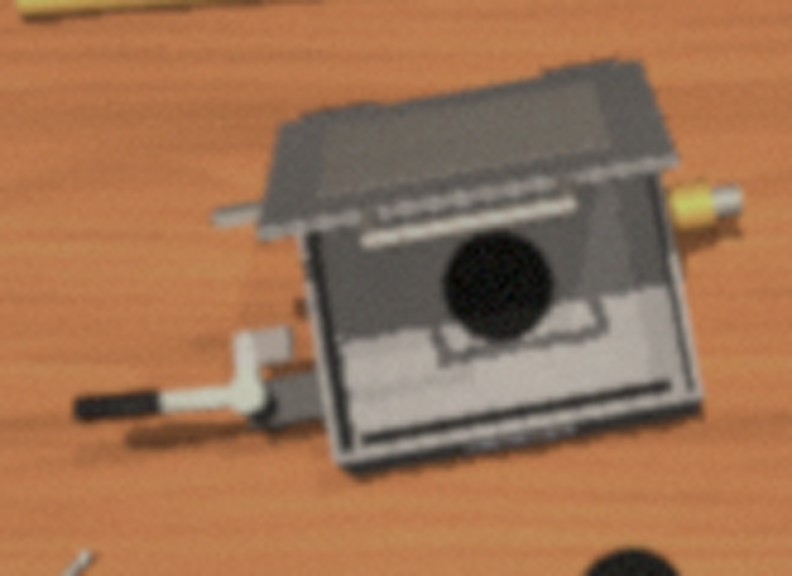

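View pics/d.png

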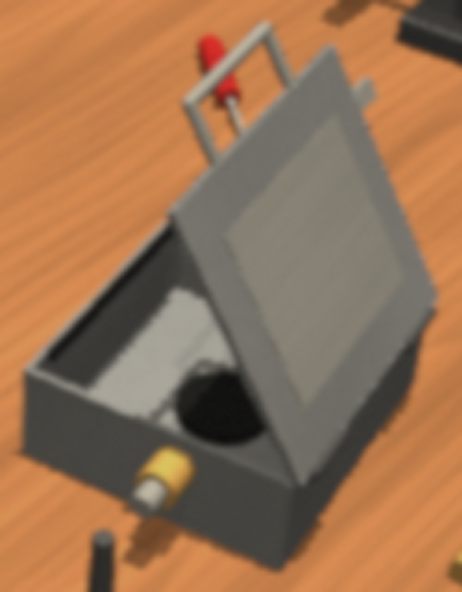

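Crop c confirms the pad in the box at full-image pixel (239,165), with its whole disc visible from above. The lid handle bar runs from (211,155) to (255,147) and the latch sticks straight out with its grip near (160,190). Now I fit the box pose and lid angle to these points.

```bash
python3 - <<'E'
from h import *
from scipy.optimize import least_squares
b=capture("top");a=capture("scene")
C=lambda x,y:(135+x/4.8,105+y/4.8); D=lambda x,y:(235+x/3.7,115+y/3.7)
def lidp(s,y,t,th):
    return np.array([.11-s*np.cos(th)+t*np.sin(th)*1, y, .088+s*np.sin(th)+t*np.cos(th)])
obs=[(b,C(338,464),lambda th:[-.11,.12,.088]),(b,C(702,400),lambda th:[-.11,-.12,.088]),
(b,C(363,240),lambda th:lidp(.265,.05,.004,th)),(b,C(575,203),lambda th:lidp(.265,-.05,.004,th)),
(b,C(260,236),lambda th:lidp(.22,.12,.004,th)),(b,C(678,163),lambda th:lidp(.22,-.12,.004,th)),
(a,D(25,371),lambda th:[-.11,-.12,.088]),(a,D(22,452),lambda th:[-.11,-.12,.0]),(a,D(279,570),lambda th:[.11,-.12,.0]),
(a,D(187,103),lambda th:lidp(.265,-.05,.004,th)),(a,D(266,27),lambda th:lidp(.265,.05,.004,th)),
(a,D(330,48),lambda th:lidp(.22,.12,.004,th)),(a,D(173,213),lambda th:lidp(.22,-.12,.004,th)),(a,D(436,300),lambda th:[.11,.12,.088])]
def f(p):
    R=Ro.from_euler("z",p[2]).as_matrix();o=[]
    for c,uv,g in obs: o+=list(proj(c,R@np.array(g(p[3]))+[p[0],p[1],0])-uv)
    return o
s=least_squares(f,[.62,.05,.13,1.0],loss="soft_l1");p=s.x
print(p,np.degrees(p[2]));print(np.round(np.array(f(p)).reshape(-1,2),1).tolist())
R=Ro.from_euler("z",p[2]).as_matrix();T=lambda q:R@np.array(q)+[p[0],p[1],0]
print("handle",T(lidp(.265,0,.004,p[3])),"lidedge",T(lidp(.22,0,.004,p[3])), "hinge",T([.11,0,.088]))
pad=at_z(b,*C(499,286),.017);print("pad",pad,"in box",R.T@(pad-[p[0],p[1],0]))
print("pad scene",at_z(a,*D(222,403),.017))
for q,z in [((248,395),.115),((75,408),.121),((160,403),.121)]:
    w=at_z(b,*C(*q),z);print("latch",w,"in box",R.T@(w-[p[0],p[1],0]))
print(r.get_state())
np.save("box.npy",p)
E
```

```text
[0.63803848 0.05884871 0.16856195 1.01909026] 9.6578880803566
[[-1.3, -0.9], [0.0, -1.2], [3.0, -0.4], [-3.1, 0.6], [-0.9, -0.5], [0.1, -0.8], [-0.7, -0.7], [-0.1, 0.5], [0.3, 0.8], [1.2, -0.9], [-1.4, 1.4], [-0.3, -1.0], [-1.6, -0.2], [-1.2, -0.4]]
handle [0.61290894 0.05457225 0.31577892] lidedge [0.63616099 0.05852921 0.2774555 ] hinge [0.74647946 0.07730284 0.088     ]
pad [0.63493235 0.05613911 0.017     ] in box [-0.00351668 -0.0021501   0.017     ]
pad scene [0.63761309 0.05602343 0.017     ]
latch [0.54789752 0.20858463 0.115     ] in box [-0.06374297  0.16273621  0.115     ]
latch [0.53965556 0.31761003 0.121     ] in box [-0.05357749  0.2715991   0.121     ]
latch [0.5424207  0.26329441 0.121     ] in box [-0.05996379  0.21758941  0.121     ]
{'time_s': 2.0, 'joints': array([-5.54009961e+01,  2.05455370e+01,  6.82592601e-01,  1.47183751e-03,
       -7.01353450e+01, -1.65092942e+01]), 'qd': array([ 0.02824017,  0.05610743, -0.01712767,  0.0153272 , -0.03768051,
       -0.03323213]), 'joint_torque': array([-1.24106824e-03, -5.82359791e+01,  2.93289685e+01,  7.00211450e+00,
        1.22666638e-02, -9.70812550e-06]), 'tcp_pos': array([ 0.2095924 , -0.64162635,  0.22658   ]), 'eef_rot': array([-1.79997967e+02, -8.41105243e-04, -1.61909790e+02]), 'contact_force': array([-0.22321695, -0.72533833,  0.13192822]), 'moment': array([-0.01542202, -0.03812544,  0.0061408 ]), 'gripper_force': 0.0, 'gripper_width': 0.08752985550375908}
```

```bash
python3 -m creep '[[87,1,0.9,0,0,0,-1.4],[87,1,0.9,0,0,0,-1.4],[87,1,0.9,0,0,0,-1.4],[87,1,0.9,0,0,0,-1.4],[87,1,0.9,0,0,0,-1.4],[87,1,0.9,0,0,0,-1.44],[87,1,0.9,0,0,0,0],[87,1,0.9,0,0,0,0]]' 20; python3 -m creep '[[87,1,1,0,1.05,-6.16,0],[87,1,1,0,1.05,-6.16,0],[87,1,1,0,1.05,-6.16,0],[87,0.8,0.8,-1,1.05,-6.16,0],[87,0,0,-1,0,0,0],[87,0,0,0,0,0,0]]'
python3 - <<'E'
from h import *
c=capture("wrist");save(c,"w1.png")
for n in ["ferrule"]:
    for d in outline_of(c,n): 
        vv,uu=np.nonzero(d["region"]);print(d["bbox"],d["conf"],np.round(at_z(c,uu.mean(),vv.mean(),.03),4))
        l,t,rr,bt=d["bbox"];print(at_z(c,(l+rr)/2,bt,0),at_z(c,(l+rr)/2,t,.06))
s=r.get_state();print(s["tcp_pos"],s["eef_rot"],s["joints"],c["origin"],c["rotation"])
E
```

```text
time_s: 2.67
tcp_pos: [0.4107, -0.4604, 0.2268]
eef_rot: [-180.0, 0.0, -170.4]
contact_force: [0.8, -0.8, -0.1]
gripper_width: 0.0871
gripper_force: 0.0
time_s: 3.17
tcp_pos: [0.5023, -0.3643, 0.1723]
eef_rot: [179.7, 24.8, -170.5]
contact_force: [-0.5, 0.2, -1.2]
gripper_width: 0.0872
gripper_force: 0.0
[319.1, 81.6, 368.5, 142.0] 0.75 [ 0.467  -0.2863  0.03  ]
[ 0.51452276 -0.25645852  0.        ] [ 0.43184606 -0.30410552  0.06      ]
[208.9, 218.5, 263.6, 305.5] 0.72 [ 0.7023 -0.3643  0.03  ]
[ 0.92712583 -0.33778698  0.        ] [ 0.6034237  -0.37209655  0.06      ]
[246.6, 136.3, 279.0, 195.1] 0.63 [ 0.5467 -0.352   0.03  ]
[ 0.61262848 -0.33722762  0.        ] [ 0.49148597 -0.36034465  0.06      ]
[ 0.50433475 -0.36701332  0.17666524] [ 179.98106848   24.87930914 -170.33322154] [-28.71142822  10.63150213 -15.96880533 -21.50458999 -45.49893835
 -38.86246332] [ 0.37243389 -0.38627253  0.28632488] [139.81857171  -0.26836838  99.59360457]
```

View pics/w1.png

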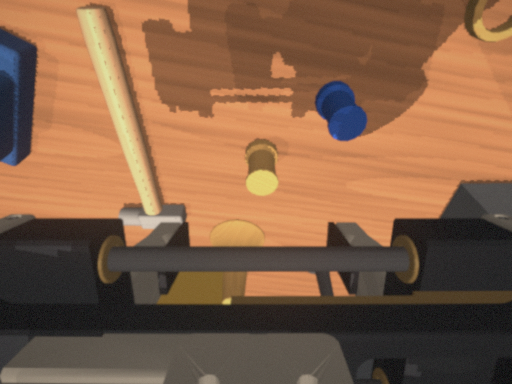

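Wrist picture: the brass ferrule is at (263,165), the blue one at (340,110) and the bell flare behind the gripper bar. This agrees with the ferrule at (0.547,-0.352). Moving down along the tool axis.

```bash
python3 -m creep '[[87,-0.84,0.16,0,0,0,0],[87,0.36,0.06,-0.785,0,0,0],[87,0.36,0.06,-0.785,0,0,0],[87,0.36,0.06,-0.785,0,0,0],[87,0.36,0.06,-0.785,0,0,0],[87,0,0,0,0,0,0],[87,0,0,0,0,0,0]]'
python3 - <<'E'
from h import *
c=capture("wrist")
for d in outline_of(c,"ferrule"): 
        vv,uu=np.nonzero(d["region"]);print(d["bbox"],d["conf"],np.round(at_z(c,uu.mean(),vv.mean(),.03),4))
s=r.get_state();print(s["tcp_pos"],s["eef_rot"])
R=Ro.from_euler("xyz",s["eef_rot"],degrees=True).as_matrix();print(R)
G=np.array([.547,-.352,.037]);print("target tcp delta units",(G+.019*R[:,2]-s["tcp_pos"])/.025)
E
```

```text
time_s: 3.85
tcp_pos: [0.5202, -0.3572, 0.0984]
eef_rot: [180.0, 24.9, -170.3]
contact_force: [-0.3, 0.2, 0.6]
gripper_width: 0.0872
gripper_force: 0.0
[333.7, 88.0, 407.2, 167.7] 0.95 [ 0.4677 -0.2849  0.03  ]
[238.8, 157.5, 279.7, 235.9] 0.73 [ 0.5474 -0.3517  0.03  ]
[ 0.52039807 -0.35755537  0.09990759] [-179.89652249   25.05583455 -170.26801455]
[[-0.89285901 -0.1682855   0.41771137]
 [-0.15313224  0.98573694  0.06980834]
 [-0.42350125 -0.00163607 -0.90589404]]
target tcp delta units [ 1.38153769  0.27526924 -3.20478324]
```

```bash
python3 -m creep '[[87,0.35,0.07,-0.8,0,0,0],[87,0.35,0.07,-0.8,0,0,0],[87,0.35,0.07,-0.8,0,0,0],[87,0.35,0.07,-0.8,0,0,0],[87,0,0,0,0,0,0],[87,0,0,0,0,0,0]]'; python3 -m creep '[[20,0,0,0,0,0,0],[20,0,0,0,0,0,0],[20,0,0,0,0,0,0],[20,0,0,0,0,0,0],[20,0,0,0,0,0,0],[20,0,0,0,0,0,0],[20,0,0,0,0,0,0],[20,0,0,0,0,0,0]]' 25
```

```text
time_s: 4.45
tcp_pos: [0.5549, -0.35, 0.0188]
eef_rot: [-180.0, 25.0, -170.3]
contact_force: [0.4, 0.3, 0.6]
gripper_width: 0.087
gripper_force: 0.0
time_s: 5.12
tcp_pos: [0.5546, -0.3496, 0.0181]
eef_rot: [180.0, 25.0, -170.3]
contact_force: [0.1, 0.2, -0.2]
gripper_width: 0.0392
gripper_force: 0.0
```

```bash
python3 -m creep '[[20,0,0,0,0,0,0],[20,0,0,0,0,0,0],[20,0,0,0,0,0,0],[20,0,0,0,0,0,0],[20,0,0,0,0,0,0]]' 25;  python3 -m creep '[[20,0,0,0.3,0,0,0],[20,0,0,0.5,0,0,0],[20,0,0,0.5,0,0,0],[20,0,0,0,0,0,0]]'
```

```text
time_s: 5.53
tcp_pos: [0.5546, -0.3497, 0.0181]
eef_rot: [180.0, 25.0, -170.3]
contact_force: [-0.0, -0.8, 0.4]
gripper_width: 0.0328
gripper_force: 24.1
time_s: 5.87
tcp_pos: [0.5561, -0.3505, 0.0545]
eef_rot: [-179.8, 25.2, -170.2]
contact_force: [0.6, -1.1, -0.2]
gripper_width: 0.0328
gripper_force: 24.2
```

```bash
python3 -m creep '[[20,0,0,1,0,0,0],[20,0,0,1,0,0,0],[20,0,0,1,0,0,0],[20,0,0,1,0,0,0],[20,0,1,0.1,0,0,0],[20,0,1,0,0,0,0],[20,0,1,0,0,0,0],[20,0,1,0,0,0,0]]';python3 -m creep '[[20,0.1,1,0,0,0,0],[20,0.1,1,0,0,0,0],[20,0.1,1,0,0,0,0],[20,0.1,1,0,0,0,0],[20,0.1,1,0,0,0,0],[20,0.1,1,0,0,0,0],[20,0.1,1,0,0,0,0],[20,0.1,1,0,0,0,0]]';python3 -m creep '[[20,0.1,1,0,0,0,0],[20,0.1,1,0,0,0,0],[20,0.1,1,0,0,0,0],[20,0.1,0.8,0,0,0,0],[20,0,0,0,0,0,0],[20,0,0,0,0,0,0]]'
python3 - <<'E'
from h import *
c=capture("wrist");save(c,"w2.png");save(capture("scene"),"s2.png")
s=r.get_state();print(s["tcp_pos"],s["eef_rot"],s["joints"],s["gripper_width"])
for n in ["pad","ferrule"]:
  for d in outline_of(c,n): print(n,d["bbox"],d["conf"])
for y in (.115,-.115):
  print(proj(c,[.636,.056+y/3,.017]))
x=[cv2.imread("pics/w2.png"),cv2.imread("pics/s2.png")];cv2.imwrite("pics/e.png",cv2.resize(np.hstack([x[0],x[1][80:320,180:436] if 0 else x[1]]),(800,300)))
E
```

```text
time_s: 6.53
tcp_pos: [0.5545, -0.2487, 0.1541]
eef_rot: [-180.0, 25.1, -170.4]
contact_force: [0.9, 1.4, -0.8]
gripper_width: 0.0328
gripper_force: 24.2
time_s: 7.2
tcp_pos: [0.5746, -0.048, 0.154]
eef_rot: [180.0, 25.1, -170.3]
contact_force: [0.8, -1.1, -1.8]
gripper_width: 0.0326
gripper_force: 24.2
time_s: 7.7
tcp_pos: [0.5843, 0.0463, 0.1535]
eef_rot: [180.0, 25.0, -170.2]
contact_force: [-0.0, -0.6, -1.5]
gripper_width: 0.0328
gripper_force: 24.2
[0.58438853 0.0451678  0.15336302] [ 179.97766111   25.01279317 -170.36074126] [  26.64481342    2.9291222   -46.88693603   24.09008126  -17.58057406
 -128.57533304] 0.03268519714806837
pad [227.8, 139.6, 294.7, 190.8] 0.56
ferrule [225.0, 180.4, 293.0, 298.2] 0.68
[290.71476791 179.24701898]
[224.80349817 170.1076619 ]
```

View pics/e.png

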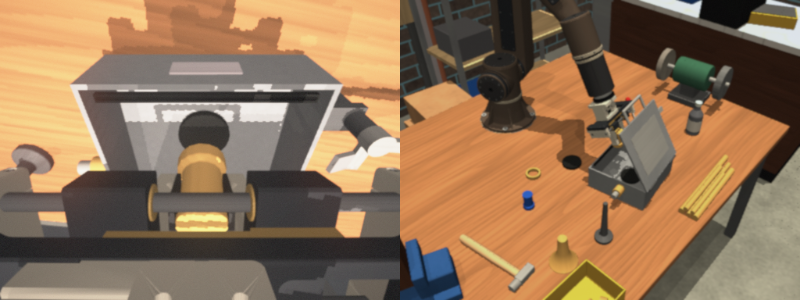

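```bash
python3 - <<'E'
from h import *
from scipy.optimize import least_squares
c=capture("wrist");t=np.linspace(0,2*np.pi,200)
m=lambda x,y:np.array([proj(c,[x+.038*np.cos(k),y+.038*np.sin(k),.017]) for k in t])
d=outline_of(c,"pad")[0];bb=d["bbox"];print(bb,d["conf"])
f=lambda p:(lambda q:[q[:,0].min()-bb[0],q[:,1].min()-bb[1],q[:,0].max()-bb[2]])(m(*p))
s=least_squares(f,[.636,.056]);print(s.x,s.fun)
# ferrule as held: predicted foot/bead outline
S=r.get_state();o=S["tcp_pos"]-np.array([.0076,.002,.0181]);print("ferrule foot",o,"bbox",[x["bbox"] for x in outline_of(c,"ferrule")])
P=np.array([proj(c,o+[R*np.cos(k),R*np.sin(k),h]) for R,h in((.02,0),(.02,.012),(.0175,.055),(.0175,.06)) for k in t]);print(P.min(0),P.max(0))
E
```

```text
[228.7, 141.7, 294.0, 193.9] 0.86
[0.63102891 0.05713048] [-0.94158113  0.15831643  0.9406037 ]
ferrule foot [0.57705119 0.04276302 0.13517092] bbox [[224.9, 180.8, 292.5, 296.9]]
[220.23302298 183.9790155 ] [290.4001715  306.90412892]
```

```bash
python3 -m creep '[[20,0.4,0.09,-0.82,0,0,0],[20,0.4,0.09,-0.82,0,0,0],[20,0.4,0.09,-0.82,0,0,0],[20,0.4,0.09,-0.82,0,0,0],[20,0.4,0.09,-0.82,0,0,0],[20,0,0,0,0,0,0],[20,0,0,0,0,0,0]]'; python3 -c "
from plant import r;print(r.get_state()['tcp_pos'],r.get_state()['joints'])"
```

```text
time_s: 8.63
tcp_pos: [0.6359, 0.0428, 0.0945]
eef_rot: [-179.7, 24.2, -170.5]
contact_force: [-0.2, -0.2, -0.6]
gripper_width: 0.0326
gripper_force: 24.4
[0.63591775 0.04281006 0.09447112] [  14.6183123    12.03488866  -52.31648748   57.40605124   -2.83419319
 -152.0347536 ]
```

The wrist is running into its singularity (J5≈-3°), so I fit the arm's kinematics from the recorded states to choose a better tilt and heading.

```bash
cat > fk.py <<'E'
import numpy as np, itertools
from scipy.spatial.transform import Rotation as Ro
from scipy.optimize import least_squares
E=lambda a,d:Ro.from_euler(a,d,degrees=True).as_matrix()
def fk(q,p,sg,full=False):
    d1,a1,y,a2,a3,d4,L=p[:7]
    R=E("z",q[0]);P=R@[a1,y,d1];pts=[P]
    R=R@E("y",q[1]);P=P+R@[0,0,a2];pts.append(P)
    R=R@E("y",-q[2]);P=P+R@[d4,0,a3];pts.append(P)
    R=R@E("x",sg[0]*q[3])@E("y",-q[4])@E("x",sg[1]*q[5]);P=P+R@[L,0,0]
    R=R@E("y",90)@E("z",sg[2]);return (P,R,pts) if full else (P,R)
E
cat > fit.py <<'E'
from fk import *
from plant import r
s=r.get_state()
D=[([-55.401,20.5455,.6826,.0015,-70.1353,-16.5093],[.2095924,-.64162635,.22658],[-179.998,0,-161.91]),
([-28.7114,10.6315,-15.9688,-21.5046,-45.4989,-38.8625],[.50433,-.36701,.17667],[179.981,24.879,-170.333]),
([26.6448,2.9291,-46.8869,24.09,-17.5806,-128.575],[.58439,.04517,.15336],[179.978,25.013,-170.361]),
(s["joints"],s["tcp_pos"],s["eef_rot"])]
best=None
for s4,s6,k in itertools.product((1,-1),(1,-1),(0,90,180,270)):
    def f(p):
        o=[]
        for q,t,e in D:
            P,R=fk(q,p,(s4,s6,k+p[7]));o+=list(10*(P-t))+list((R-E("xyz",e)).ravel())
        return o
    z=least_squares(f,[.35,.05,-.1,.4,.03,.4,.25,0])
    if best is None or z.cost<best[0]: best=(z.cost,s4,s6,k,z.x)
print(best); np.save("fk.npy",np.r_[best[4][:7],best[1],best[2],best[3]+best[4][7]])
E
python3 fit.py
```

```text
(np.float64(0.4017231321636167), -1, -1, 270, array([-1.58387797e-01,  2.25619718e-01, -1.59228943e-01,  6.17564817e-01,
        9.31207461e-02,  1.78462301e-01,  2.56311835e-01,  1.15824846e-04]))
```

```bash
sed -i 's/R=R@E("x",sg\[0\]\*q\[3\])@E("y",-q\[4\])@E("x",sg\[1\]\*q\[5\]);P=P+R@\[L,0,0\]/R=R@E("x",sg[0]*q[3])@E("y",-q[4]);P=P+R@[p[8],p[7],p[9]];pts.append(P);R=R@E("x",sg[1]*q[5]);P=P+R@[L,0,0]/' fk.py
sed -i 's/k+p\[7\]))/k+p[10]))/; s/\.25,0\]/.25,-.15,0,0,0]/; s/for q,t,e in D:/for q,t,e in D:/; s/return o/return o+list(.01*np.array([p[8],p[9],p[2],p[1]]))/; s/np.r_\[.*\])/np.r_[best[4][:10],best[1],best[2],best[3]+best[4][10]])/' fit.py; python3 fit.py
python3 - <<'E'
from fk import *
v=np.load("fk.npy")
for q in ([-55.401,20.5455,.6826,.0015,-70.1353,-16.5093],[-28.7114,10.6315,-15.9688,-21.5046,-45.4989,-38.8625],[26.6448,2.9291,-46.8869,24.09,-17.5806,-128.575]):
    P,R=fk(q,v[:10],v[10:]);print(P,Ro.from_matrix(R).as_euler("xyz",degrees=True))
E
```

```text
(np.float64(2.6843611130590353e-09), -1, -1, 0, array([ 1.98777667e-01,  4.01267518e-06, -4.60697551e-06,  6.01599975e-01,
        1.08413487e-05,  4.63588737e-01,  3.78032289e-01, -1.91793844e-01,
       -5.80754428e-09,  4.81737195e-07, -8.99998842e+01]))
[ 0.20959232 -0.6416239   0.22658095] [-1.79997873e+02 -8.41091603e-04 -1.61909906e+02]
[ 0.50433226 -0.36701308  0.1766678 ] [ 179.98102498   24.87934456 -170.33336702]
[0.58438756 0.04516968 0.15336297] [ 179.97770452   25.01281332 -170.3606084 ]
```

```bash
cat >> fk.py <<'E'
V=np.load("fk.npy")
LO=np.array([-176.03,-82.01,-58.28,-173.87,-174.79,-173.66]);HI=np.array([176.03,121.73,71.71,95.51,-.11,173.66])
def orient(phi,h): # tilt phi toward heading h (deg), tool y near +y
    return E("z",h)@E("y",-phi)@E("z",180)@E("y",180)@E("z",180)@E("z",0) if 0 else E("xyz",[180,phi,h-180])
def ik(T,R,seed):
    def f(q):
        P,Q=fk(q,V[:10],V[10:]);return np.r_[10*(P-T),(Q-R).ravel()]
    z=least_squares(f,np.clip(seed,LO+.1,HI-.1),bounds=(LO,HI),x_scale=50.);return z.x,z.cost
E
python3 - <<'E'
from fk import *
rng=np.random.default_rng(0)
for phi in (25,):
  for h in (-15,-5,0,9.66,20,25,30):
    R=orient(phi,h);a=R[:,2]
    F=np.array([.634,.057,.054])
    for s in (0,.12):
        T=F+.019*a-s*a;sol=[]
        for k in range(14):
            q,c=ik(T,R,rng.uniform(LO,HI)*.6+[0,10,-20,0,-20,0])
            if c<1e-6 and not any(np.abs(q-x).max()<3 for x in sol): sol.append(q)
        print(phi,h,s,[np.round(x).astype(int).tolist() for x in sol])
E
```

```text
25 -15 0 []
25 -15 0.12 []
25 -5 0 []
25 -5 0.12 [[26, 4, -53, 49, -17, -167]]
25 0 0 []
25 0 0.12 [[26, 4, -52, 44, -15, -157]]
25 9.66 0 []
25 9.66 0.12 [[26, 4, -47, 26, -16, -131]]
25 20 0 []
25 20 0.12 [[24, 5, -38, 5, -21, -98]]
25 25 0 [[22, 20, -34, -7, -12, -80]]
25 25 0.12 [[21, 6, -34, -4, -25, -84]]
25 30 0 [[19, 20, -29, -16, -17, -65]]
25 30 0.12 [[19, 7, -30, -10, -28, -71]]
```

```bash
cat > plan.py <<'E'
from fk import *
p=np.load("box.npy");RB=Ro.from_euler("z",p[2]).as_matrix();O=np.array([p[0],p[1],0])
def obst(th,hand=True):
    L=[]
    for s in np.linspace(0,.22,23):
        for y in np.linspace(-.12,.12,25):
            for t in (0,.008): L.append([.11-s*np.cos(th)+t*np.sin(th),y,.088+s*np.sin(th)+t*np.cos(th)])
    for y in np.linspace(-.055,.055,12):
        for dx in(-.005,.005): L.append([.11-.265*np.cos(th)+dx,y,.092+.265*np.sin(th)])
    W=[]
    for u in np.linspace(-1,1,25):
        for z in np.linspace(0.01,.088,6):
            W+= [[-.105,.1175*u,z],[.105,.1175*u,z],[.1075*u,.115,z],[.1075*u,-.115,z],[-.11,.12*u,z]]
        W.append([-.1,.11*u,.094])
    W+=[[-.064,.165,z] for z in(.05,.1,.12)]
    f=lambda A:(RB@np.array(A).T).T+O
    return {"lid":f(L),"box":f(W)}
def seg(P,a,b):
    t=np.clip(((P-a)@(b-a))/((b-a)@(b-a)),0,1);return np.linalg.norm(P-a-t[:,None]*(b-a),axis=1)
def clear(q,ob):
    T,R,pts=fk(q,V[:10],V[10:],True);res={}
    for n,P in ob.items():
        l=(P-T)@R; s=-l[:,2]
        def bx(hx,hy,s0,s1,cx=0):
            d=np.c_[abs(l[:,0]-cx)-hx,abs(l[:,1])-hy,abs(s-(s0+s1)/2)-(s1-s0)/2]
            return np.linalg.norm(np.maximum(d,0),axis=1)+np.minimum(d.max(1),0)
        back=T-R[:,2]*.2
        res[n]=[round(1000*x) for x in (bx(.039,.0965,.066,.2).min(),bx(.0095,.065,0,.066).min(),seg(P,back,pts[3]).min()-.06,seg(P,pts[3],pts[2]).min()-.065,seg(P,pts[2],pts[1]).min()-.07)]
    return res
E
python3 - <<'E'
from plan import *
for th in (1.02,1.1):
  ob=obst(th)
  for phi in (10,15,20,25):
    for h in (9.66,15,20,25,30):
      R=orient(phi,h);a=R[:,2];F=np.array([.632,.056,.055]);out=[];q=np.array([21,10,-34,-4,-25,-84.])
      for s in (.15,.1,.05,0):
        q,c=ik(F+.019*a-s*a,R,q); out.append((clear(q,ob),c<1e-5,q))
      if all(o[1] for o in out):
        print(th,phi,h,"lid",np.min([o[0]["lid"] for o in out],0),"box",np.min([o[0]["box"] for o in out],0),np.round(q).astype(int).tolist())
E
```

```text
1.02 10 9.66 lid [-20  35 -41  32 106] box [ 18  48  92 220 216] [24, 23, -28, 5, -30, -108]
1.02 10 15 lid [-25  30 -41  32 102] box [ 14  47  93 223 218] [24, 23, -27, 3, -31, -101]
1.02 10 20 lid [-29  25 -41  32  98] box [ 12  46  93 225 221] [23, 23, -26, 1, -31, -94]
1.02 10 25 lid [-33  20 -43  32  94] box [ 10  47  93 228 224] [22, 23, -25, -1, -32, -87]
1.02 10 30 lid [-37  15 -44  31  90] box [  9  47  93 231 227] [22, 23, -24, -3, -33, -80]
1.02 15 9.66 lid [  3  51 -18  42 126] box [ 17  48  84 218 214] [25, 21, -34, 11, -21, -115]
1.02 15 15 lid [ -2  46 -18  41 117] box [ 13  47  84 221 217] [24, 21, -32, 6, -22, -104]
1.02 15 20 lid [ -6  41 -19  41 108] box [ 10  46  84 224 220] [23, 21, -30, 2, -24, -95]
1.02 15 25 lid [-10  36 -20  40 100] box [  8  45  84 228 224] [22, 21, -28, -2, -25, -86]
1.02 15 30 lid [-14  30 -22  38  93] box [  6  46  85 233 228] [21, 22, -27, -5, -27, -77]
1.02 20 15 lid [ 21  62   4  56 145] box [ 12  47  75 224 220] [24, 19, -40, 16, -11, -114]
1.02 20 20 lid [ 17  57   3  55 124] box [  9  45  75 224 220] [23, 20, -35, 4, -15, -97]
1.02 
[... 1088 characters left out ...]
 10  52   0  44 107] box [  8  45  84 228 224] [22, 21, -28, -2, -25, -86]
1.1 15 30 lid [ 3 46 -2 43 98] box [  6  46  85 233 228] [21, 22, -27, -5, -27, -77]
1.1 20 15 lid [ 42  80  25  65 159] box [ 12  47  75 224 220] [24, 19, -40, 16, -11, -114]
1.1 20 20 lid [ 37  74  24  64 136] box [  9  45  75 224 220] [23, 20, -35, 4, -15, -97]
1.1 20 25 lid [ 30  68  22  62 118] box [  7  45  75 229 225] [22, 20, -32, -3, -18, -84]
1.1 20 30 lid [ 22  62  20  59 102] box [  5  44  76 234 231] [21, 20, -29, -9, -21, -73]
1.1 25 25 lid [ 48  85  44  82 126] box [  5  43  67 226 226] [22, 19, -34, -7, -12, -80]
1.1 25 30 lid [ 39  78  41  78 102] box [  3  40  67 226 236] [19, 20, -30, -16, -17, -65]
```

```bash
python3 - <<'E'
from plan import *
ob=obst(1.02)
for h in (21,23,25):
  for dx,dy in ((0,0),(.005,0),(0,-.005),(.004,-.004),(.006,-.004)):
      R=orient(25,h);a=R[:,2];F=np.array([.634,.0565,.0545])+RB@[dx,dy,0];out=[];q=np.array([21,10,-34,-4,-25,-84.])
      for s in (.15,.1,.05,0):
        q,c=ik(F+.019*a-s*a,R,q); out.append((clear(q,ob),c))
      print(h,dx,dy,"%.1e"%c,"lid",np.min([o[0]["lid"] for o in out],0),"box",np.min([o[0]["box"] for o in out],0),np.round(q).astype(int).tolist())
E
```

```text
21 0 0 2.9e-20 lid [ 36  71  23  70 145] box [  7  44  66 226 222] [23, 19, -41, 9, -5, -101]
21 0.005 0 3.7e-20 lid [ 31  67  18  65 138] box [  7  44  67 223 219] [23, 20, -40, 8, -6, -99]
21 0 -0.005 2.6e-26 lid [ 36  71  23  70 136] box [  3  39  66 225 221] [22, 19, -40, 6, -6, -97]
21 0.004 -0.004 1.2e-27 lid [ 32  68  19  66 133] box [  4  40  67 223 219] [22, 20, -39, 5, -7, -97]
21 0.006 -0.004 3.2e-28 lid [ 30  66  17  64 131] box [  3  40  67 222 218] [22, 20, -39, 5, -7, -96]
23 0 0 2.4e-20 lid [ 32  69  22  69 125] box [  7  44  66 226 222] [22, 19, -37, -1, -9, -88]
23 0.005 0 6.0e-30 lid [ 28  64  18  64 121] box [  6  44  67 224 220] [22, 20, -36, -2, -9, -88]
23 0 -0.005 6.2e-30 lid [ 32  69  22  69 120] box [  2  39  66 226 222] [22, 19, -36, -3, -10, -86]
23 0.004 -0.004 2.1e-30 lid [ 29  65  19  65 117] box [  2  40  67 225 220] [22, 20, -35, -3, -10, -86]
23 0.006 -0.004 1.8e-29 lid [ 27  64  17  63 115] box [  3  40  68 224 220] [22, 20, -35, -3, -10, -86]
25 0 0 1.9e-28 lid [ 29  66  21  67 113] box [  5  44  66 225 225] [22, 19, -34, -7, -12, -80]
25 0.005 0 2.3e-28 lid [ 24  62  17  63 109] box [  6  43  67 225 223] [22, 20, -33, -7, -12, -80]
25 0 -0.005 2.3e-28 lid [ 29  66  21  67 108] box [  0  39  66 225 225] [21, 20, -33, -8, -12, -79]
25 0.004 -0.004 9.8e-29 lid [ 25  63  18  64 106] box [  2  39  67 225 224] [21, 20, -33, -8, -12, -79]
25 0.006 -0.004 5.1e-29 lid [ 24  61  16  62 105] box [  1  39  68 224 223] [21, 20, -33, -8, -13, -79]
```

```bash
python3 -m creep '[[20,-0.4,-0.09,0.82,0,0,0],[20,-0.4,-0.09,0.82,0,0,0],[20,-0.4,-0.09,0.82,0,0,0],[20,-0.4,0,0.82,0,0,0],[20,0,0,0,0,0,0],[20,0,0,0,0,0,0]]'; python3 -c "
from plant import r;print(r.get_state()['tcp_pos'],r.get_state()['joints'])"
```

```text
time_s: 9.13
tcp_pos: [0.6172, 0.0304, 0.1664]
eef_rot: [-178.6, 25.5, -170.4]
contact_force: [-0.5, -0.1, -1.9]
gripper_width: 0.0327
gripper_force: 24.4
[0.61716045 0.03038108 0.16638347] [  24.27813296    4.85229635  -42.7218416    23.41884761  -19.46197428
 -125.51809396]
```

```bash
python3 -m creep '[[20,-0.6,0,0,0,0,0],[20,-0.5,0.2,0,0,0,4.5],[20,0,0.2,0,0,0,4.5],[20,0,0,0,0,0,4.4],[20,0,0,0,0,0,0],[20,0,0,0,0,0,0]]'; python3 -c "
from plant import r;s=r.get_state();print(s['tcp_pos'],s['eef_rot'],s['joints'])"
```

```text
time_s: 9.63
tcp_pos: [0.5897, 0.0378, 0.1637]
eef_rot: [-178.5, 25.2, -158.0]
contact_force: [-0.4, -0.4, -1.0]
gripper_width: 0.0327
gripper_force: 24.4
[0.58970277 0.03780565 0.16374977] [-178.50181743   25.23080376 -158.02358495] [ 24.13689576   3.22319726 -38.60810716   6.16712297 -23.12460339
 -97.63101158]
```

```bash
cat > dlt.py <<'E'
import sys,numpy as np
from h import *
t=eval(sys.argv[1]);e=eval(sys.argv[2]);s=r.get_state()
v=(Ro.from_euler("xyz",e,degrees=True)*Ro.from_euler("xyz",s["eef_rot"],degrees=True).inv()).as_rotvec(degrees=True)
print("shift",np.round((np.array(t)-s["tcp_pos"])/.025,2),"turn",np.round(v,1),np.round(s["joints"]),s["tcp_pos"])
E
python3 dlt.py [.641,.0627,.036] [180,25,-157]
```

```text
shift [ 2.05  1.   -5.11] turn [1.2 0.7 1.7] [ 24.   3. -39.   6. -23. -98.] [0.58970277 0.03780565 0.16374977]
```

```bash
python3 -m creep '[[20,0.3,0.2,-0.4,1.2,0.7,1.7],[20,0.35,0.16,-0.8,0,0,0],[20,0.4,0.16,-0.8,0,0,0],[20,0.4,0.16,-0.8,0,0,0],[20,0.3,0.13,-0.8,0,0,0],[20,0,0,0,0,0,0],[20,0,0,0,0,0,0]]'; python3 dlt.py [.641,.0627,.036] [180,25,-157]
```

```text
time_s: 10.22
tcp_pos: [0.6319, 0.0578, 0.0718]
eef_rot: [-180.0, 24.8, -156.8]
contact_force: [-0.4, -0.4, -1.3]
gripper_width: 0.0328
gripper_force: 24.4
shift [ 0.37  0.19 -1.43] turn [ 0.1 -0.2 -0.2] [ 23.  15. -36.  -1. -14. -89.] [0.63187055 0.05784816 0.07179097]
```

```bash
python3 -m creep '[[20,0.12,0.06,-0.45,0.1,-0.2,-0.2],[20,0.12,0.06,-0.45,0,0,0],[20,0.1,0.06,-0.3,0,0,0],[20,0,0,0,0,0,0],[20,0,0,0,0,0,0]]'; python3 - <<'E'
from h import *
c=capture("wrist");save(c,"w3.png")
for n in ("pad","ferrule"):
    for d in search_frame(c,n): print(n,d["bbox"],d["conf"])
P=[proj(c,[.634+.038*np.cos(k),.0565+.038*np.sin(k),.017]) for k in np.linspace(0,6.28,60)];print(np.min(P,0),np.max(P,0))
E
python3 dlt.py [.641,.0627,.036] [180,25,-157]
```

```text
time_s: 10.63
tcp_pos: [0.6416, 0.063, 0.0444]
eef_rot: [-180.0, 25.3, -156.9]
contact_force: [0.0, -0.2, -1.0]
gripper_width: 0.0326
gripper_force: 24.4
pad [200.4, 142.1, 306.5, 221.2] 0.89
ferrule [226.5, 180.2, 296.1, 295.3] 0.66
[196.92754806 148.43368376] [307.99043405 232.72954325]
shift [-0.04 -0.02 -0.36] turn [-0.1  0.3 -0.1] [ 23.  19. -37.  -1.  -9. -89.] [0.64199958 0.06318215 0.04501973]
```

View pics/w3.png

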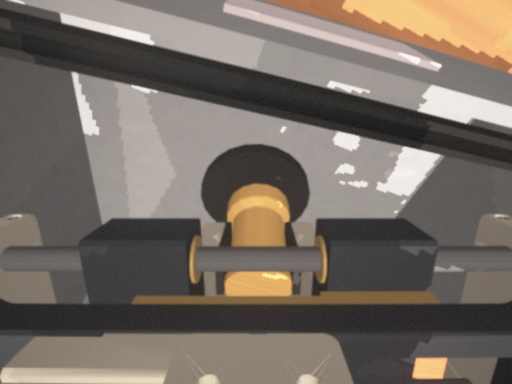

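The wrist picture shows the pad centred near (254,186) and the ferrule foot at about (258,200), still above the pad. I check numerically whether it is centred.

```bash
python3 - <<'E'
from h import *
c=capture("wrist");f=c["frame"].astype(int)
s=r.get_state();h=np.radians(23);k=np.linspace(0,2*np.pi,120)
o=s["tcp_pos"]-np.array([.0079*np.cos(h),.0079*np.sin(h),.0181]);print("foot",o)
F=np.array([proj(c,o+[.02*np.cos(t),.02*np.sin(t),0]) for t in k]);print("pred foot bottom",F.min(0),F.max(0))
F=np.array([proj(c,o+[.02*np.cos(t),.02*np.sin(t),.012]) for t in k]);print("pred foot top",F.min(0),F.max(0))
F=np.array([proj(c,o+[.0175*np.cos(t),.0175*np.sin(t),.06]) for t in k]);print("pred top",F.min(0),F.max(0))
for u in (240,258,270): print(u,[tuple(f[v,u]) for v in range(136,200,4)])
E
```

```text
foot [0.63469811 0.06007264 0.02683996]
pred foot bottom [226.89912584 183.6701119 ] [286.94819967 227.31578474]
pred foot top [225.23159642 196.47776067] [288.48281936 240.45592091]
pred top [221.39232968 269.90943577] [291.61644518 306.81279844]
240 [(np.int64(160), np.int64(153), np.int64(150)), (np.int64(161), np.int64(154), np.int64(151)), (np.int64(124), np.int64(119), np.int64(116)), (np.int64(53), np.int64(50), np.int64(47)), (np.int64(56), np.int64(53), np.int64(47)), (np.int64(59), np.int64(57), np.int64(54)), (np.int64(56), np.int64(52), np.int64(48)), (np.int64(58), np.int64(53), np.int64(51)), (np.int64(56), np.int64(54), np.int64(48)), (np.int64(53), np.int64(51), np.int64(48)), (np.int64(57), np.int64(53), np.int64(49)), (np.int64(55), np.int64(53), np.int64(49)), (np.int64(61), np.int64(57), np.int64(52)), (np.int64(132), np.int64(101), np.int64(65)), (np.int64(184), np.int64(140), np.int64(85)), (np.int64(190), np.int64(142), np.int64(88))]
258 [(np.int64(163), np.int64(158), np.int64(152)), (np.int64(162), np.int64(156), np.int64(152)), (np.int64(50), np.int64(52), 
[... 619 characters left out ...]
.int64(156), np.int64(150)), (np.int64(165), np.int64(158), np.int64(153)), (np.int64(135), np.int64(128), np.int64(127)), (np.int64(53), np.int64(50), np.int64(50)), (np.int64(54), np.int64(51), np.int64(51)), (np.int64(57), np.int64(56), np.int64(50)), (np.int64(56), np.int64(51), np.int64(51)), (np.int64(57), np.int64(51), np.int64(51)), (np.int64(59), np.int64(56), np.int64(52)), (np.int64(60), np.int64(55), np.int64(53)), (np.int64(57), np.int64(53), np.int64(49)), (np.int64(58), np.int64(54), np.int64(49)), (np.int64(73), np.int64(63), np.int64(52)), (np.int64(193), np.int64(144), np.int64(87)), (np.int64(194), np.int64(146), np.int64(89)), (np.int64(201), np.int64(150), np.int64(91))]
```

```bash
python3 -m creep '[[20,-0.1,-0.05,-0.15,0,0,0],[20,0,0,-0.1,0,0,0],[20,0,0,-0.06,0,0,0],[20,0,0,-0.04,0,0,0],[20,0,0,0,0,0,0],[20,0,0,0,0,0,0]]'; python3 dlt.py [.639,.061,.0355] [180,25,-157]
```

```text
time_s: 11.33
tcp_pos: [0.6392, 0.0618, 0.0351]
eef_rot: [-180.0, 25.3, -156.9]
contact_force: [-0.8, -0.8, 0.3]
gripper_width: 0.0329
gripper_force: 24.4
shift [-0.01 -0.03  0.01] turn [-0.1  0.3 -0.1] [ 23.  19. -37.  -1.  -8. -89.] [0.63918999 0.06179515 0.03514949]
```

```bash
python3 -m creep '[[20,0,0,-0.03,0,0,0],[20,0,0,0,0,0,0],[20,0,0,0,0,0,0]]'|egrep 'tcp|contact'; python3 -m creep '[[20,0,0,-0.02,0,0,0],[20,0,0,0,0,0,0]]'|egrep 'tcp|contact'
```

```text
tcp_pos: [0.6394, 0.0619, 0.0351]
contact_force: [-3.7, -1.5, 6.7]
tcp_pos: [0.6395, 0.0619, 0.035]
contact_force: [-6.3, -0.8, 10.7]
```

```bash
python3 -m creep '[[34,0,0,0.02,0,0,0],[36,0,0,0,0,0,0],[60,0,0,0,0,0,0],[65,0,0,0,0,0,0],[65,0,0,0,0,0,0],[65,0,0,0,0,0,0],[65,0,0,0,0,0,0],[65,0,0,0,0,0,0]]'; python3 -m creep '[[65,-0.19,-0.08,0.45,0,0,0],[65,-0.38,-0.16,0.9,0,0,0],[65,-0.38,-0.16,0.9,0,0,0],[65,-0.38,-0.16,0.9,0,0,0],[65,-0.38,-0.16,0.9,0,0,0],[65,0,0,0,0,0,0],[65,0,0,0,0,0,0]]'
python3 - <<'E'
from h import *
c=capture("wrist");save(c,"w4.png")
from scipy.optimize import least_squares
k=np.linspace(0,2*np.pi,120)
bp=[d for d in outline_of(c,"pad") if d["conf"]>.3]; bf=[d for d in outline_of(c,"ferrule") if d["conf"]>.3]
print([(d["bbox"],d["conf"]) for d in bp+bf])
def hull(x,y,L): return np.array([proj(c,[x+R*np.cos(t),y+R*np.sin(t),z]) for R,z in L for t in k])
b=bp[0]["bbox"]
s=least_squares(lambda p:(lambda q:[q[:,0].min()-b[0],q[:,1].min()-b[1],q[:,0].max()-b[2]])(hull(p[0],p[1],[(.038,.017)])),[.63,.056]);print("pad",s.x,s.fun)
g=bf[0]["bbox"]
s=least_squares(lambda p:(lambda q:np.r_[q.min(0)-g[:2],q.max(0)-g[2:]])(hull(p[0],p[1],[(.02,.017),(.02,.029),(.0175,.072),(.0175,.077)])),[.63,.056]);print("fer",s.x,s.fun)
E
```

```text
time_s: 12.42
tcp_pos: [0.6392, 0.0618, 0.0343]
eef_rot: [-180.0, 25.3, -156.9]
contact_force: [-0.8, -0.3, -0.0]
gripper_width: 0.0642
gripper_force: 0.0
time_s: 13.0
tcp_pos: [0.5969, 0.044, 0.1377]
eef_rot: [-180.0, 25.5, -156.9]
contact_force: [-0.1, -0.5, 0.4]
gripper_width: 0.0649
gripper_force: 0.0
[([216.4, 138.0, 290.0, 199.9], 0.8), ([241.5, 155.0, 277.2, 220.9], 0.59), ([241.0, 152.6, 277.2, 224.5], 0.66)]
pad [0.63143581 0.05398874] [ 0.8020273  -0.14418518 -0.80240016]
fer [0.62940537 0.0597157 ] [-1.52561874  1.4204083   1.52665298 -1.40971729]
```

View pics/w4.png

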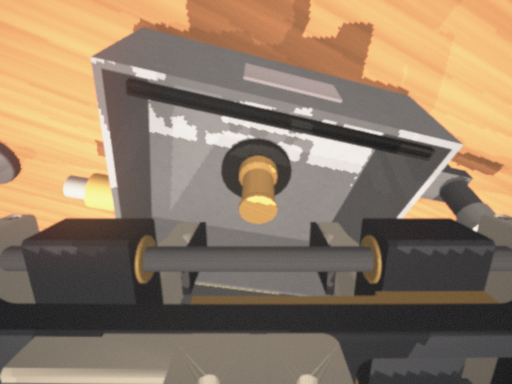

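The ferrule stands upright on the pad, about 6 mm off its centre at (258,180). Next I plan the lid (gripping the bar with a vertical tool along the arc) and the latch.

```bash
cat > lid.py <<'E'
from plan import *
from plant import r
q0=r.get_state()["joints"]
def tcp(th,ph=0,yaw=0,depth=.019):
    H=O+RB@[.11-.265*np.cos(th)+.004*np.sin(th),0,.088+.265*np.sin(th)+.004*np.cos(th)]
    R=E("z",9.66)@E("y",ph)@E("xyz",[180,0,yaw]);return H+R[:,2]*depth,R
if __name__=="__main__":
  for ph in (0,-15,-30):
   for yaw in (90,-90):
    q=q0.copy();print("ph",ph,"yaw",yaw)
    T,R=tcp(1.02,ph,yaw);w=None
    for k in range(8):
        qq,c=ik(T,R,q0+np.r_[0,0,0,0,-10,np.random.uniform(-100,100)])
        if c<1e-6: w=qq;break
    if w is None: print("none");continue
    for th in (1.02,.8,.6,.4,.2,.03):
        T,R=tcp(th,ph,yaw);w,c=ik(T,R,w);print(th,"%.0e"%c,np.round(T,3),np.round(w).astype(int).tolist(),np.round(Ro.from_matrix(R).as_euler("xyz",degrees=True),1),clear(w,obst(th))["lid"])
E
python3 lid.py; python3 dlt.py [.5,0,.3] [180,0,-157]
```

```text
ph 0 yaw 90
none
ph 0 yaw -90
1.02 3e-26 [0.613 0.055 0.297] [23, 13, -1, 0, -76, -14] [180.    0.  -80.3] [45, -5, 119, 292, 312]
0.8 3e-22 [0.567 0.047 0.262] [24, 9, -10, 0, -71, -15] [180.    0.  -80.3] [46, -5, 120, 293, 313]
0.6 8e-22 [0.533 0.041 0.222] [25, 8, -17, 0, -65, -16] [180.    0.  -80.3] [46, -5, 120, 293, 314]
0.4 9e-21 [0.507 0.037 0.176] [26, 7, -24, 0, -59, -17] [180.    0.  -80.3] [47, -5, 121, 294, 314]
0.2 6e-21 [0.491 0.034 0.126] [27, 9, -30, 0, -51, -17] [180.    0.  -80.3] [47, -9, 121, 294, 313]
0.03 2e-25 [0.485 0.033 0.081] [27, 12, -34, 0, -45, -17] [180.    0.  -80.3] [44, -9, 121, 294, 306]
ph -15 yaw 90
1.02 2e-30 [0.618 0.055 0.298] [26, 4, -15, 5, -57, 162] [165.    0.   99.7] [43, -5, 117, 290, 311]
0.8 2e-27 [0.572 0.048 0.263] [27, 1, -24, 6, -52, 159] [165.    0.   99.7] [44, -5, 118, 291, 312]
0.6 2e-25 [0.538 0.042 0.223] [29, -1, -31, 7, -46, 157] [165.    0.   99.7] [44, -5, 119, 291, 313]
0.4 2e-21 [0.512 0.037 0.177] [30, -1, -39, 8, -39, 154] [165.    0.   99.7] [45, -5, 119, 292, 314]
0.2 1e-28 [0.496 0.035 0.126] [31, 1, -45, 11, -30
[... 870 characters left out ...]
 16, -34, -30] [-150.     0.   -80.3] [41, -5, 115, 288, 311]
0.8 3e-27 [0.577 0.048 0.264] [30, -7, -41, 21, -29, -36] [-150.     0.   -80.3] [42, -5, 116, 289, 313]
0.6 9e-23 [0.542 0.043 0.224] [30, -9, -50, 28, -22, -44] [-150.     0.   -80.3] [43, -5, 117, 290, 316]
0.4 4e-04 [0.517 0.038 0.178] [28, -8, -58, 36, -14, -51] [-150.     0.   -80.3] [44, -5, 118, 291, 319]
0.2 9e-03 [0.501 0.035 0.128] [28, -4, -58, 25, -11, -41] [-150.     0.   -80.3] [43, -7, 120, 292, 320]
0.03 2e-02 [0.495 0.034 0.083] [26, 2, -58, 14, -4, -29] [-150.     0.   -80.3] [41, -9, 119, 291, 320]
shift [-3.85 -1.75  6.61] turn [-9.9 23.2 -0.1] [ 23.   7. -37.  -0. -21. -89.] [0.59617031 0.04374723 0.13482279]
```

```bash
python3 -m creep '[[65,-0.9,-0.2,0.6,0,0,0],[65,-0.9,-0.2,0.6,0,0,0],[65,-0.9,-0.2,0.6,0,0,0],[50,-0.9,-0.1,0.6,-2.5,5.8,0],[50,-0.9,0,0.8,-2.5,5.8,0],[50,-0.8,0,0.8,-2.5,5.8,0],[50,0,0,1,-2.4,5.8,0],[50,0,0,1,0,0,7]]' |egrep "tcp|eef"
python3 -m creep '[[50,0,0,1,0,0,7],[50,0,0,1,0,0,7],[50,0,0,1,0,0,7],[50,0,0,1,0,0,7],[50,0,0,1,0,0,7],[50,0,0,0.5,0,0,7],[50,0,0,0,0,0,7],[50,0,0,0,0,0,7]]'|egrep "tcp|eef"
python3 -m creep '[[50,0,0,0,0,0,7],[50,0,0,0,0,0,6],[50,0,0,0,0,0,0],[50,0,0,0,0,0,0]]'; python3 dlt.py [.613,.0546,.39] [180,0,-80.34]
python3 - <<'E'
from h import *
a=capture("scene");b=capture("top")
save(a,"s5.png")
for n in("lid","lid_handle","latch","ferrule"):
    for c in (a,b): print(n,[(d["bbox"],d["conf"]) for d in search_frame(c,n)[:2]])
E
```

```text
tcp_pos: [0.4675, 0.0277, 0.2833]
eef_rot: [180.0, 0.0, -149.9]
tcp_pos: [0.467, 0.027, 0.4209]
eef_rot: [180.0, 0.6, -93.5]
time_s: 14.82
tcp_pos: [0.4666, 0.0268, 0.4202]
eef_rot: [179.9, 0.6, -81.0]
contact_force: [0.2, -0.8, -0.5]
gripper_width: 0.05
gripper_force: 0.0
shift [ 5.86  1.11 -1.21] turn [-0.6 -0.2  0.7] [ 27.  -3.  -3.  -1. -90. -18.] [0.4665517  0.02677358 0.4201573 ]
lid [([280.3, 123.5, 352.9, 246.2], 0.71)]
lid [([183.0, 116.1, 276.2, 155.7], 0.85)]
lid_handle [([280.9, 123.9, 354.0, 247.2], 0.91)]
lid_handle [([179.4, 117.9, 276.5, 155.6], 0.87)]
latch []
latch []
ferrule [([158.2, 245.9, 172.9, 270.3], 0.71), ([288.8, 201.4, 303.3, 229.4], 0.61)]
ferrule []
```

```bash
python3 -m creep '[[50,0.98,0.185,0,-0.6,-0.2,0.7],[50,0.98,0.185,0,0,0,0],[50,0.98,0.185,0,0,0,0],[50,0.98,0.185,0,0,0,0],[50,0.98,0.185,0,0,0,0],[50,0.96,0.185,0,0,0,0],[50,0,0,-0.6,0,0,0],[50,0,0,0,0,0,0]]'|egrep "tcp|eef|cont"
python3 - <<'E'
from h import *
c=capture("wrist");save(c,"w6.png")
print(c["origin"])
from lid import tcp
T,R=tcp(1.02,0,-90,0)
from plan import O,RB
for y in (-.055,0,.055): print(proj(c,T+RB@[0,y,0]))
E
python3 dlt.py [.613,.0546,.297] [180,0,-80.34]
```

```text
tcp_pos: [0.613, 0.0547, 0.4023]
eef_rot: [179.8, 0.0, -80.2]
contact_force: [-0.4, -0.5, -1.4]
[ 0.62504864 -0.01503565  0.56076173]
[256.71067682 137.28980117]
[256.64180669 196.77824407]
[256.58122363 249.82526587]
shift [ 0.02  0.01 -4.29] turn [ 0.  -0.1 -0.2] [ 23.  12.  11.  -0. -89. -13.] [0.61246054 0.05431011 0.40413528]
```

View pics/w6.png

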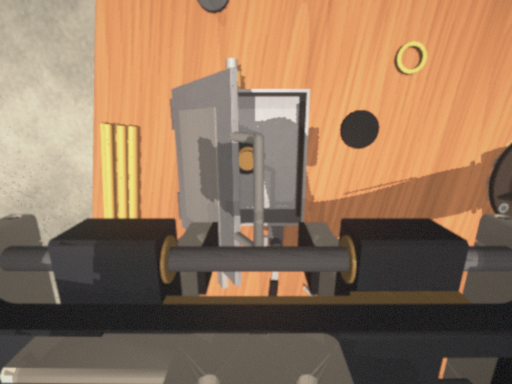

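The lid handle bar shows at u≈258, v 135–245. This agrees with the prediction (256.7, 137–250), so I descend and grip it.

```bash
python3 -m creep '[[50,0,0,-0.8,0,0,0],[50,0,0,-0.8,0,0,0],[50,0,0,-0.8,0,0,0],[50,0,0,-0.8,0,0,0],[50,0,0,-0.7,0,0,0],[50,0,0,-0.4,0,0,0],[50,0,0,0,0,0,0]]'|egrep "tcp|eef|cont"
python3 -m creep '[[4,0,0,0,0,0,0],[4,0,0,0,0,0,0],[4,0,0,0,0,0,0],[4,0,0,0,0,0,0],[4,0,0,0,0,0,0],[4,0,0,0,0,0,0],[4,0,0,0,0,0,0],[4,0,0,0,0,0,0]]' 20
python3 - <<'E'
from lid import *
T0,_=tcp(1.02)
for th in np.arange(1.02,-.01,-.1): 
    T,_=tcp(th);print(round(th,2),np.round((T-T0)/.025,2),np.round(T,4))
E
```

```text
tcp_pos: [0.6115, 0.0541, 0.2977]
eef_rot: [180.0, 0.0, -80.2]
contact_force: [0.1, 0.2, -0.4]
time_s: 17.28
tcp_pos: [0.6125, 0.0542, 0.299]
eef_rot: [-179.9, 0.0, -80.1]
contact_force: [-1.6, -0.1, 2.4]
gripper_width: 0.0093
gripper_force: 20.0
1.02 [0. 0. 0.] [0.6131 0.0546 0.2969]
0.92 [-0.87 -0.15 -0.59] [0.5913 0.0509 0.2823]
0.82 [-1.68 -0.29 -1.26] [0.5711 0.0475 0.2655]
0.72 [-2.42 -0.41 -2.01] [0.5527 0.0443 0.2467]
0.62 [-3.08 -0.52 -2.83] [0.5361 0.0415 0.2262]
0.52 [-3.66 -0.62 -3.71] [0.5217 0.0391 0.2041]
0.42 [-4.14 -0.7  -4.65] [0.5095 0.037  0.1807]
0.32 [-4.54 -0.77 -5.63] [0.4997 0.0353 0.1562]
0.22 [-4.83 -0.82 -6.65] [0.4924 0.0341 0.1307]
0.12 [-5.02 -0.85 -7.69] [0.4876 0.0332 0.1047]
0.02 [-5.11 -0.87 -8.74] [0.4854 0.0329 0.0783]
```

```bash
python3 -m creep '[[4,-0.44,-0.08,-0.3,0,0,0],[4,-0.43,-0.07,-0.29,0,0,0],[4,-0.41,-0.07,-0.33,0,0,0],[4,-0.4,-0.07,-0.34,0,0,0],[4,-0.37,-0.06,-0.37,0,0,0],[4,-0.37,-0.06,-0.38,0,0,0],[4,-0.33,-0.06,-0.41,0,0,0],[4,-0.33,-0.05,-0.41,0,0,0]]'|egrep "tcp|eef|cont|width"
python3 -m creep '[[4,-0.29,-0.05,-0.44,0,0,0],[4,-0.29,-0.05,-0.44,0,0,0],[4,-0.24,-0.04,-0.47,0,0,0],[4,-0.24,-0.04,-0.47,0,0,0],[4,-0.2,-0.04,-0.49,0,0,0],[4,-0.2,-0.03,-0.49,0,0,0]]'|egrep "tcp|eef|cont|width"; python3 dlt.py [.4876,.0332,.1047] [180,0,-80.34]
```

```text
tcp_pos: [0.5361, 0.0412, 0.2285]
eef_rot: [-179.8, 0.0, -80.1]
contact_force: [2.2, -1.1, 0.2]
gripper_width: 0.0092
tcp_pos: [0.4992, 0.0349, 0.158]
eef_rot: [-179.8, 0.0, -80.1]
contact_force: [1.8, -1.8, 0.6]
gripper_width: 0.0093
shift [-0.47 -0.07 -2.13] turn [-0.   0.2 -0.2] [ 27.   7. -27.   0. -56. -17.] [0.4992256  0.03487571 0.15801204]
```

```bash
python3 -m creep '[[4,-0.16,-0.02,-0.51,0,0,0],[4,-0.14,-0.02,-0.51,0,0,0],[4,-0.1,-0.02,-0.52,0,0,0],[4,-0.1,-0.02,-0.52,0,0,0],[4,-0.05,-0.01,-0.5,0,0,0],[4,-0.03,0,-0.3,0,0,0],[4,0,0,-0.1,0,0,0],[4,0,0,0,0,0,0]]'|egrep "tcp|eef|cont|width"; python3 dlt.py [.4854,.0329,.081] [180,0,-80.34]
```

```text
tcp_pos: [0.4841, 0.0324, 0.0833]
eef_rot: [180.0, -0.0, -80.2]
contact_force: [1.0, -2.7, -6.3]
gripper_width: 0.0094
shift [ 0.05  0.02 -0.09] turn [ 0.  -0.  -0.2] [ 27.  11. -34.   0. -45. -17.] [0.48413958 0.03237478 0.08334517]
```

```bash
for i in 1 2; do python3 -m creep '[[4,0,0,-0.06,0,0,0],[4,0,0,0,0,0,0],[4,0,0,0,0,0,0]]'|egrep "tcp|cont";done; python3 -m creep '[[4,0,0,-0.08,0,0,0],[4,0,0,0,0,0,0],[4,0,0,0,0,0,0]]'|egrep "tcp|cont"
```

```text
tcp_pos: [0.4841, 0.0324, 0.0824]
contact_force: [-2.6, -4.9, -3.6]
tcp_pos: [0.484, 0.0324, 0.0811]
contact_force: [-1.8, -4.4, -1.5]
tcp_pos: [0.484, 0.0323, 0.079]
contact_force: [-2.5, -4.8, -1.8]
```

```bash
for i in 1 2 3 ; do python3 -m creep '[[4,0,0,-0.08,0,0,0],[4,0,0,0,0,0,0],[4,0,0,0,0,0,0]]'|egrep "tcp|cont";done; python3 - <<'E'
from h import *
c=capture("top");a=capture("scene");save(a,"s7.png")
x=np.hstack([cv2.resize(a["frame"][150:280,220:370],(450,390)),cv2.resize(c["frame"][120:220,130:220],(350,390))]);cv2.imwrite("pics/g.png",x[:,:,::-1])
E
```

```text
tcp_pos: [0.4839, 0.0324, 0.0772]
contact_force: [-4.1, -3.9, 1.2]
tcp_pos: [0.4838, 0.0323, 0.0754]
contact_force: [-5.2, -4.6, 4.4]
tcp_pos: [0.4838, 0.0323, 0.0735]
contact_force: [-6.3, -3.1, 6.0]
```

View pics/g.png

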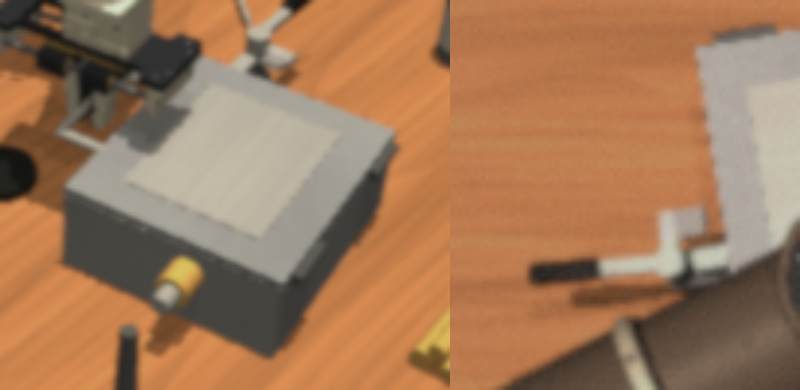

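The lid is shut: the scene crop shows it flat on the box, and the latch is still open in the top crop at left. I let go, rise, and move to the latch.

```bash
python3 -m creep '[[30,0,0,0,0,0,0],[30,0,0,0,0,0,0],[30,0,0,0,0,0,0],[30,0,0,0,0,0,0],[30,0,0,0.5,0,0,0],[30,0,0,1,0,0,0],[30,0,0,1,0,0,0],[30,0,0,1,0,0,0]]' | egrep "tcp|cont|width"
python3 -m creep '[[30,0,0,1,0,0,0],[30,0.2,1,0.5,0,0,0],[30,0.2,1,0,0,0,0],[30,0.2,1,0,0,0,0],[30,0.2,1,0,0,0,0],[30,0.2,1,0,0,0,0],[30,0.2,1,0,0,0,0],[30,0.2,1,0,0,0,0]]' | egrep "tcp|cont|width"
python3 -m creep '[[30,0.2,1,0,0,0,0],[30,0.2,0.6,0,0,0,0],[30,0,0,0,0,0,0],[30,0,0,0,0,0,0]]'
python3 - <<'E'
from h import *
c=capture("wrist");t=capture("top");save(c,"w8.png")
x=np.hstack([c["frame"],t["frame"][120:220,130:220].repeat(4,0).repeat(3,1)[:384,:270]]);cv2.imwrite("pics/i.png",x[:,:,::-1])
for n in ("latch","latch_grip","lid","ferrule"):
  for k in (c,t): print(n,[(d["bbox"],round(d["conf"],2)) for d in search_frame(k,n)[:2]])
E
python3 dlt.py [.538,.29,.1] [180,0,-80.34]
```

```text
tcp_pos: [0.4849, 0.033, 0.1616]
contact_force: [0.2, 0.7, 0.9]
gripper_width: 0.0296
tcp_pos: [0.5201, 0.2095, 0.1982]
contact_force: [0.4, 0.0, 0.6]
gripper_width: 0.0302
time_s: 22.38
tcp_pos: [0.5298, 0.2485, 0.1976]
eef_rot: [-179.9, 0.0, -80.1]
contact_force: [-0.0, -0.0, -0.8]
gripper_width: 0.0303
gripper_force: 0.0
latch [([199.9, 114.0, 260.0, 247.5], 0.78)]
latch [([176.5, 172.8, 194.7, 192.1], 0.57), ([314.2, 115.9, 331.2, 143.2], 0.51)]
latch_grip [([197.3, 116.5, 257.3, 245.9], 0.9)]
latch_grip [([172.4, 175.4, 193.6, 190.7], 0.59), ([388.3, 151.2, 421.5, 232.1], 0.48)]
lid [([44.2, 1.4, 365.0, 139.7], 0.61)]
lid [([193.5, 119.5, 283.2, 211.8], 0.72)]
ferrule [([39.3, 1.2, 366.1, 245.3], 0.54)]
ferrule [([338.5, 210.2, 356.8, 220.5], 0.62)]
shift [ 0.33  1.7  -3.93] turn [-0.1  0.1 -0.2] [ 44.  13. -14.   0. -63. -34.] [0.52973601 0.24746396 0.19821064]
```

View pics/i.png

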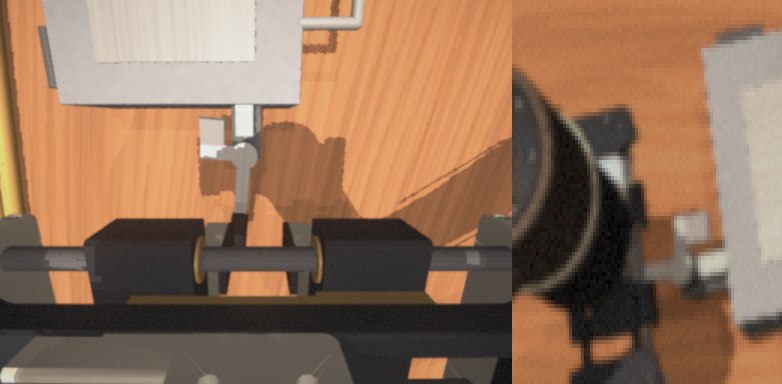

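The wrist view shows the latch pivot at (244,155), the handle arm running down through (242,190) to the black grip near (240,215), and the lid's tongue at (243,120). I turn these into positions.

```bash
python3 - <<'E'
from h import *
from plan import O,RB
c=capture("wrist")
for n,u,v,z in (("pivot",244,155,.115),("arm",242.5,190,.121),("arm2",239.5,225,.121),("arm3",236,240,.121)):
    w=at_z(c,u,v,z);print(n,w,"box",RB.T@(w-O))
P=O+RB@[-.064,.165,0];print("P",P)
f=c["frame"].astype(int)
for v in (185,200,215,225,235): print(v,[int(x) for x in f[v,222:262].sum(1)])
E
```

```text
pivot [0.54822059 0.21026311 0.115     ] box [-0.06314289  0.16433669  0.115     ]
arm [0.54443283 0.24076856 0.121     ] box [-0.06175922  0.19504525  0.121     ]
arm2 [0.54194589 0.27462935 0.121     ] box [-0.05853027  0.22884334  0.121     ]
arm3 [0.54289505 0.29028416 0.121     ] box [-0.05496823  0.24411705  0.121     ]
P [0.54726435 0.21077322 0.        ]
185 [317, 319, 328, 329, 332, 328, 326, 325, 327, 325, 337, 328, 340, 362, 413, 425, 431, 435, 436, 422, 418, 419, 432, 434, 433, 417, 384, 344, 316, 289, 284, 282, 270, 279, 277, 274, 268, 291, 309, 317]
200 [480, 485, 486, 476, 469, 466, 471, 473, 475, 478, 476, 473, 460, 436, 431, 423, 430, 427, 413, 411, 409, 425, 415, 429, 412, 363, 317, 300, 273, 273, 268, 258, 298, 379, 431, 430, 457, 451, 460, 461]
215 [484, 471, 451, 439, 442, 436, 447, 436, 428, 365, 250, 158, 145, 124, 131, 140, 133, 125, 132, 129, 138, 148, 159, 175, 160, 170, 235, 266, 266, 262, 262, 313, 387, 438, 452, 451, 453, 457, 454, 457]
225 [288, 297, 286, 278, 263, 218, 163, 131, 130, 125, 132, 124, 131, 128, 124, 134, 137, 142, 142, 144, 131, 140, 138, 118, 168, 276, 383, 426, 416, 420, 430, 445, 448, 446, 451, 452, 453, 455, 463, 464]
235 [313, 280, 207, 150, 128, 106, 114, 106, 118, 103, 114, 123, 167, 168, 162, 135, 148, 173, 172, 185, 167, 169, 155, 148, 241, 368, 434, 450, 453, 445, 450, 448, 451, 444, 442, 448, 454, 460, 466, 465]
```

```bash
python3 -m creep '[[26,0.45,0.9,0,0,0,-5.2],[26,0,1,0,0,0,0],[26,0,0,-1,0,0,0],[26,0,0,-1,0,0,0],[26,0,0,-1,0,0,0],[26,0,0,-0.6,0,0,0],[26,0,0,-0.3,0,0,0],[26,0,0,0,0,0,0]]'
python3 dlt.py [.541,.295,.1] [180,0,-85.3]
python3 - <<'E'
from plan import *
from plant import r
P=np.array([.548,.2105,.1]);q=r.get_state()["joints"];prev=None
for i in range(0,16):
    a=85-6*i;w=np.radians(a+9.66);T=P+.085*np.array([np.cos(w),np.sin(w),0]);q,c=ik(T,E("xyz",[180,0,-85.3-6*i]),q)
    print(a,None if prev is None else np.round((T-prev)/.025,2),"%.0e"%c,np.round(q).astype(int).tolist(),clear(q,obst(.03)) if i%5==0 else "");prev=T
E
```

```text
time_s: 23.6
tcp_pos: [0.5402, 0.2946, 0.0987]
eef_rot: [180.0, -0.1, -85.4]
contact_force: [-0.7, -0.0, 0.3]
gripper_width: 0.0256
gripper_force: 0.0
shift [0.03 0.02 0.05] turn [ 0.1 -0.   0.1] [ 47.  21. -16.   0. -52. -42.] [0.54020575 0.2945711  0.09872106]
85 None 2e-27 [47, 21, -16, 0, -53, -42] {'lid': [107, 114, 177, 333, 404], 'box': [65, 75, 139, 303, 373]}
79 [0.36 0.01 0.  ] 1e-18 [46, 22, -15, 0, -53, -47] 
73 [ 0.35 -0.03  0.  ] 6e-19 [45, 22, -14, 0, -53, -53] 
67 [ 0.35 -0.06  0.  ] 1e-30 [45, 23, -13, 0, -54, -58] 
61 [ 0.34 -0.1   0.  ] 2e-29 [44, 24, -12, 0, -54, -63] 
55 [ 0.33 -0.14  0.  ] 2e-28 [43, 24, -12, 0, -54, -69] {'lid': [73, 69, 170, 330, 395], 'box': [65, 75, 139, 303, 359]}
49 [ 0.31 -0.17  0.  ] 2e-28 [43, 25, -11, 0, -55, -74] 
43 [ 0.29 -0.2   0.  ] 2e-27 [42, 25, -10, 0, -55, -79] 
37 [ 0.27 -0.23  0.  ] 3e-27 [41, 25, -10, 0, -55, -84] 
31 [ 0.25 -0.26  0.  ] 4e-27 [40, 25, -9, 0, -55, -89] 
25 [ 0.22 -0.28  0.  ] 6e-27 [39, 26, -9, 0, -55, -95] {'lid': [67, 18, 157, 322, 380], 'box': [65, 26, 139, 303, 342]}
19 [ 0.19 -0.3   0.  ] 7e-27 [39, 26, -9, 0, -55, -100] 
13 [ 0.15 -0.32  0.  ] 2e-26 [38, 26, -9, 0, -56, -105] 
7 [ 0.12 -0.34  0.  ] 2e-26 [37, 26, -9, 0, -56, -110] 
1 [ 0.08 -0.35  0.  ] 4e-25 [36, 26, -9, 0, -55, -116] 
-5 [ 0.05 -0.35  0.  ] 3e-25 [36, 26, -9, 0, -55, -121] {'lid': [66, 1, 145, 316, 361], 'box': [66, 12, 139, 300, 324]}
```

```bash
python3 -m creep '[[26,0.36,0.01,0,0,0,-6],[26,0.35,-0.03,0,0,0,-6],[26,0.35,-0.06,0,0,0,-6],[26,0.34,-0.1,0,0,0,-6],[26,0.33,-0.14,0,0,0,-6],[26,0.31,-0.17,0,0,0,-6],[26,0.29,-0.2,0,0,0,-6],[26,0.27,-0.23,0,0,0,-6]]'
python3 -m creep '[[26,0.25,-0.26,0,0,0,-6],[26,0.22,-0.28,0,0,0,-6],[26,0.19,-0.3,0,0,0,-6],[26,0.15,-0.32,0,0,0,-6],[26,0.06,-0.17,0,0,0,-3],[26,0.06,-0.17,0,0,0,-3],[26,0,0,0,0,0,0],[26,0,0,0,0,0,0]]'; python3 dlt.py [.632,.2245,.1] [180,0,-170]
```

```text
time_s: 24.27
tcp_pos: [0.6069, 0.273, 0.1021]
eef_rot: [-179.9, 0.2, -133.6]
contact_force: [-3.7, 4.2, 0.2]
gripper_width: 0.0258
gripper_force: 2.6
time_s: 24.93
tcp_pos: [0.6299, 0.235, 0.1019]
eef_rot: [-179.9, 0.1, -163.3]
contact_force: [0.0, 1.0, -0.0]
gripper_width: 0.0261
gripper_force: 0.0
shift [ 0.08 -0.42 -0.08] turn [ 0.   0.1 -6.7] [  37.   26.   -9.    0.  -56. -110.] [0.62994193 0.23496359 0.10192969]
```

```bash
python3 -m creep '[[26,0.05,-0.2,0,0,0,-3.3],[26,0.03,-0.2,0,0,0,-3.3],[26,0,0,0,0,0,0],[26,0,0,0,0,0,0]]'|egrep "tcp|cont|eef"; for i in 1 2 3; do python3 -m creep '[[26,0.01,-0.07,0,0,0,0],[26,0,0,0,0,0,0],[26,0,0,0,0,0,0]]'|egrep "tcp|cont"; done
```

```text
tcp_pos: [0.6314, 0.225, 0.1011]
eef_rot: [-179.9, 0.1, -169.8]
contact_force: [-0.5, -0.3, 0.0]
tcp_pos: [0.6317, 0.2234, 0.1008]
contact_force: [0.1, 2.1, 0.8]
tcp_pos: [0.632, 0.2215, 0.1007]
contact_force: [-0.1, 2.0, 1.0]
tcp_pos: [0.6322, 0.2209, 0.1007]
contact_force: [-1.4, 7.2, 0.5]
```

```bash
for i in 1 2 3 4 5; do python3 -m creep '[[26,0.01,-0.07,0,0,0,0],[26,0,0,0,0,0,0],[26,0,0,0,0,0,0]]'|egrep "tcp|cont"; done
```

```text
tcp_pos: [0.6323, 0.2207, 0.1007]
contact_force: [-2.7, 13.6, 1.0]
tcp_pos: [0.6323, 0.2206, 0.1006]
contact_force: [-5.1, 19.4, 0.2]
tcp_pos: [0.6324, 0.2204, 0.1006]
contact_force: [-7.3, 25.6, 0.2]
tcp_pos: [0.6325, 0.2202, 0.1006]
contact_force: [-8.5, 30.3, -0.3]
tcp_pos: [0.6326, 0.22, 0.1006]
contact_force: [-11.2, 37.1, 0.4]
```

```bash
python3 -m creep '[[26,-0.04,0.3,0,0,0,0],[26,-0.04,0.23,0,0,0,0],[26,0,0,0,0,0,0]]'|egrep "tcp|cont";python3 -m creep '[[26,0,0,0.4,0,0,0],[26,0,0,1,0,0,0],[26,0,0,1,0,0,0],[26,0,0,1,0,0,0],[26,0,-1,1,0,0,0],[26,-1,-1,1,0,0,0],[26,-1,-1,0,0,0,0],[26,-1,-1,0,0,0,0]]'|egrep "tcp|cont"; python3 -m creep '[[26,-1,-1,0,0,0,0],[26,-1,-1,0,0,0,0],[26,-1,-1,0,0,0,0],[26,0,-1,0,0,0,0],[26,0,0,0,0,0,0],[26,0,0,0,0,0,0]]'
python3 - <<'E'
from h import *
t=capture("top");a=capture("scene");save(t,"t9.png");save(a,"s9.png")
from plan import *
o=lambda q:O+RB@np.array(q)
print("lid shut edges in scene: front-right top corner", proj(a,o([-.11,-.12,.096])),proj(a,o([-.11,-.12,.102])))
x=np.hstack([cv2.resize(t["frame"][130:215,140:290],(425,241)).repeat(1,0),np.zeros((241,5,3),np.uint8),cv2.resize(a["frame"][150:270,220:370],(301,241))])
cv2.imwrite("pics/j.png",cv2.resize(x,(800,264))[:,:,::-1])
E
```

```text
tcp_pos: [0.6306, 0.2243, 0.1001]
contact_force: [-0.4, -0.8, -0.5]
tcp_pos: [0.5569, 0.1229, 0.2366]
contact_force: [0.6, -0.5, -0.1]
time_s: 28.68
tcp_pos: [0.4817, 0.023, 0.2357]
eef_rot: [-179.9, 0.1, -170.1]
contact_force: [0.2, -0.0, -0.0]
gripper_width: 0.026
gripper_force: 0.0
lid shut edges in scene: front-right top corner [241.13313045 212.39969183] [241.15372761 210.74265436]
```

View pics/j.png

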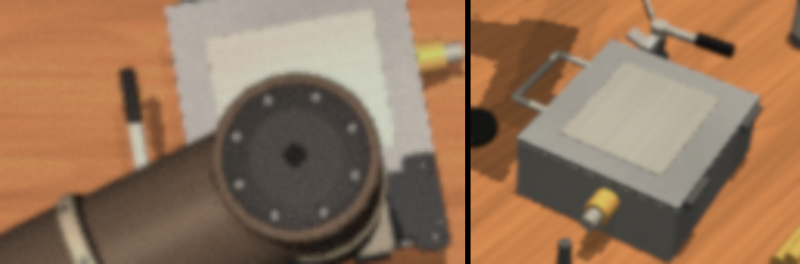

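The latch handle now lies along the box side pointing to box +x (top crop, 127–140, 70–165), and the lid looks flat. I have passed the picture allowance (12 viewed, limit 10), so I check the lid height with numbers only.

```bash
python3 - <<'E'
from h import *
from plan import *
from scipy.ndimage import map_coordinates
a=capture("scene");g=a["frame"].astype(float).mean(2)
# front-face edge: profile down the image through lid top plane/front edge at several y, right face (-y) too
def pt(s,y,t,th): return O+RB@[.11-s*np.cos(th)+t*np.sin(th),y,.088+s*np.sin(th)+t*np.cos(th)]
for th in (0,.03):
    print(th,"bar",[np.round(proj(a,pt(.265,y,.004,th)),1).tolist() for y in(-.055,0,.055)],"corner",np.round(proj(a,pt(.22,-.12,.008,th)),1))
for y in (-.02,0,.02):
    p=proj(a,pt(.265,y,.004,0));u=p[0];vs=np.arange(-8,9)
    print("bar y",y,np.round(p,1),[int(x) for x in map_coordinates(g,[p[1]+vs,np.full(17,u)],order=1)])
# -y side: lid bottom/top edges along vertical pixel lines: front vs hinge end
for s in (.2,.15,.1):
    p=proj(a,pt(s,-.12,.008,0));q=proj(a,pt(s,-.12,.008,.03));vs=np.arange(-8,11)
    print("side s",s,np.round(p,1),np.round(q,1),[int(x) for x in map_coordinates(g,[p[1]+vs,np.full(19,p[0])],order=1)])
# bystanders
t=capture("top")
for n,z in [("bell_flare",.03),("collar",.01),("mandrel",.05),("polish",.07),("hammer",.01),("driver",.01)]:
    print(n,[d["bbox"] for d in search_frame(t,n)[:1]])
E
```

```text
0 bar [[240.2, 194.7], [250.4, 184.5], [260.2, 174.7]] corner [241.1 212.4]
0.03 bar [[240.2, 192.5], [250.6, 182.3], [260.4, 172.6]] corner [241.3 210.6]
bar y -0.02 [246.8 188.1] [72, 70, 69, 72, 78, 84, 87, 84, 77, 72, 70, 70, 69, 71, 82, 109, 134]
bar y 0 [250.4 184.5] [72, 72, 71, 72, 77, 83, 86, 83, 77, 71, 69, 70, 71, 70, 69, 70, 71]
bar y 0.02 [254.1 180.9] [70, 72, 73, 75, 78, 84, 87, 84, 76, 69, 67, 69, 71, 71, 69, 69, 69]
side s 0.2 [247.4 215.1] [247.6 213.5] [154, 157, 158, 158, 159, 159, 156, 142, 112, 83, 73, 68, 65, 64, 65, 64, 65, 65, 65]
side s 0.15 [263.4 222.1] [263.6 220.9] [158, 158, 159, 159, 159, 160, 158, 145, 112, 82, 73, 70, 68, 66, 66, 66, 66, 66, 66]
side s 0.1 [279.9 229.4] [280.1 228.6] [156, 158, 160, 160, 159, 158, 154, 140, 111, 82, 73, 72, 71, 85, 119, 150, 162, 165, 166]
bell_flare [[352.0, 130.5, 382.8, 156.5]]
collar [[304.2, 242.7, 321.0, 258.2]]
mandrel [[314.2, 116.5, 331.0, 144.7]]
polish []
hammer [[390.9, 149.4, 419.8, 228.1]]
driver [[117.7, 260.6, 116.0, 271.3]]
```

The lid's side edge sits on the flat-lid line to within a fraction of a pixel at three distances from the hinge, where 0.03 rad would show a 0.8 px trend. The lid is drawn down and the arm is clear, so I hand in.

```bash
python3 -c "
from plant import close_job;print(close_job())"
```

```text
the job is handed in; nothing more can be done
None
```

The job is handed in, verdict not shown: by my measurements the ferrule stands upright about 6 mm off the pad's centre, the lid is flat and the latch is hard on its closed stop. In the last top view the bell flare, collar, mandrel and hammer were in place, but the polish and driver were not clearly detected, and I viewed 12 pictures against the limit of 10.

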